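# Load the hearing-aid test chamber and shut its lid

## Robot

A 6-joint arm with a two-finger parallel gripper is mounted at the origin on the work surface. World frame = base frame: x ahead of the robot, y to its left, z up, the work surface at z = 0. Lengths are in mm, angles in degrees, forces in N, time in s.
With the tool pointing down it reaches from about 300 to 850 mm from the base axis. Payload 4.2 kg.
Tool frame: the origin (TCP) lies on the centre line of the jaws, within the pads' length; the fingertips stand 14 mm ahead of it and the grasp point (between the pads) lies 5 mm behind it; x points along the fingers, y is the direction in which the jaws open and shut, and the axes are right-handed (so a half turn about x gives the same grasp; the last joint's range is limited). The gripper opens to 91 mm and grips with 3 to 60 N. Pads are 32 mm wide; open, the fingers measure 118 mm over their backs; the gripper's body (76 mm by 178 mm) begins 60 mm behind the grasp point.
Start: joints at [-74.255, 18.312, 89.639, -0, 72.044, -1.146], TCP at [167.068, -550.209, 227.976] pointing down, gripper open.
Joint ranges: [-177.97, 177.97], [-48.28, 115.42], [12.27, 149.76], [-77.06, 257.06], [2.81, 150.46], [-146.56, 146.56]. Speed limits (degrees/s): [147.25, 147.25, 180, 180, 180, 180].

## Interface

Orientations are given as [roll, pitch, yaw] about the fixed x, y, z axes, in that order (R = Rz(yaw) Ry(pitch) Rx(roll)).
In Python, from workcell import readout, optics, env gives the robot as it stands.
- The arm moves only by the shell command python3 -m creep 'ROWS' [OPENING] [FORCE]. ROWS is JSON, a list of rows, each an object with "translation": the shift along the world's x, y, z in cm, a list of three; "delta_rot": the turn, a rotation vector about the world's x, y, z in rad, a list of three. In form: [{"translation": [dx, dy, dz], "delta_rot": [rx, ry, rz]}, ...]. A call has 1 to 5 rows; each row shifts and turns the commanded pose from where the row before left it; what a row does not reach is not made up. A row lasts 1/12 s, in which the tool goes at most 41.7 mm and 7.16 degrees, less where a joint would pass 70% of its speed; a pose out of reach is approached as far as the arm can. A call with a gripper value outside its range is refused whole. OPENING is the gripper's target within -1 to 1 (fully open at 1, half-way at 0, shut at -1), set as the call begins (- or left out, the last holds). The fingers move at their own pace and stop on an object; FORCE is the grip in N (left out, the last holds). Time passes only in rows, so rows that do not move let the fingers close. It gives the time, the measured TCP pose, the force and the opening at its end, in the units of the state.
- readout.state(): the state, without advancing time (a new reading comes with each control period).
- optics.grab_frame(name): name is "scene" or "top" or "wrist"; returns (picture, depth): 420x560x3 uint8, red, green, blue; 420x560 float32, mm along the optical axis (not along the pixel's ray), 0 where there is no reading.
- optics.camera_params(name): a dict with "mtx" (3x3 intrinsics, pixels), "R" (3x3) and "t" (3): a world point X has camera coordinates R X + t. Camera axes: x right, y down, z forward; pixel columns grow to the right and rows downward; lengths in mm; the calibration is good to about 2 mm. A picture is of the moment at which its call begins: read the wrist's pose just before it. camera_params takes no time and is no camera call; for the wrist camera it gives the pose at the moment of the call.
- env.job_done(): hands the job in, once; it reports no verdict.
The state is a dict: "time_s": time; "qpos": joint angles; "qvel": joint speeds; "effort": joint torques, N m; "ee_pos": TCP position; "ee_rot": TCP orientation; "force": force on the tool from outside, world axes, zero at the start; "torque": the same for the moment, N m; "gripper_width": finger opening in mm.
Only numpy, scipy, OpenCV 4.12 (cv2) and the standard library are available. Lean on these libraries where they do the work, as an engineer would, in place of code of your own. Each camera call takes 0.05 s, during which the arm holds its last target.

## Task

Load the hearing-aid test chamber and close it for a measurement: stand the steel coupler that carries the hearing aid upright in the round socket in the chamber's floor, fully home and without force. Then push the open lid from behind past upright and let go of it, so that its own weight swings it down untouched until it rests on its catch, and press its front edge down gently, by feel, until the catch snaps and the lid lies flush. Handle the lid and the coupler gently and leave everything else on the desk alone.

Things in the scene. Friction and masses are not known exactly. Their poses are not given: they have to be found in the camera images.
- coupler: the thing to load: upright steel cylinder 26 mm across, 50 mm tall (foot chamfered 2 mm), with a beige behind-the-ear hearing aid standing on it up to 83 mm, within 12 mm of the axis. About 0.1 kg. Grip the steel 30 to 46 mm above its foot. Origin: centre of its underside; z up its axis. It holds a microphone: never press it on the chamber with more than 12 N.
- socket (a point): centre of the mouth of the round socket in the chamber's dark foam-lined floor, ringed in bright metal: 28 mm across with a 1.5 mm chamfer, 14 mm deep, so the seated coupler's foot lies 14 mm below this point. Axes as chamber: z up, -x to the front, +x to the hinge. It lies 15 mm in front of the chamber's middle, 35 mm to +y; the rim is 78 mm above it.
- chamber: cream test chamber 200 mm deep (x), 280 wide (y), 108 high to its rim, walls 18 mm, open on top, lid hinged on the rear (+x) top edge, front at -x. Origin: centre of its underside, 24 mm above the desk. It stands on very soft gel feet against desk noise: pressed on, it sinks by several mm, so heights measured before a press are wrong during it.
- lid (a joint): lid angle in rad: 0 = flush, catch home; 1.92 = open, leaning back on its stop, as at the start. About 0.45 kg, hinge damped; it balances near 1.4 and below about 1.3 falls by itself in 2 to 4 s. The catch then holds it ajar at about 0.04 (front edge 8 mm high). Some 11 to 16 N, slowly, on the front edge takes it over the catch; it then drops to 0 and stays. Over 24 N strains the lid.
- lid_hinge (a point): middle of the hinge line. Axes turn with the lid: -x runs from the hinge to the free edge, y along the hinge, z out of the outer face (up when shut). Lid 280 mm wide (y), from z = 2 to 32 mm (dark panel to 33.5), to x = -202 mm; a black lip 100 mm wide in the middle (z 17 to 31) goes on to x = -217, with a catch tab 46 mm wide that reaches 24 mm below the inner face.
- lid_front (a point): point on the lid's outer (top) face, in the middle, 7 mm in from its free edge, 195 mm from the hinge line: the place to press; axes as lid_hinge.
- lid_back (a point): point on the lid's outer face, in the middle, 170 mm from the hinge line: about where to push it over from behind; axes as lid_hinge.
- spare_coupler: bystander: bare steel coupler with a brass cap, no aid, 26 mm across, 55 mm tall; origin under its centre.
- battery_jar: bystander: small jar 44 mm across, 55 mm tall with an orange cap; origin under its centre.
- dome_tray: bystander: white tray 100 x 150 x 22 mm of rubber ear domes; origin under its centre.
- aid_case: bystander: navy case 110 x 160 x 36 mm; origin under its centre.
- brush: bystander: blue cleaning brush 130 mm long lying on the desk; origin under its centre.
- mug: bystander: white mug 80 mm across, 90 mm tall; origin under its centre.
- mouse: bystander: black computer mouse 100 x 60 x 34 mm on a round dark red mat; origin under its centre.
Not all that is in view belongs to the job. Leave any blue or red look-alike of the coupler alone.

How it is judged (in metres and radians):
On the way, in this order (a step that is already met when the one before it is completed fails the run):
1. the coupler with the aid stands released and fully home in the socket, the lid still open (horizontal distance between coupler and socket below 0.003 m and z of coupler in the frame of socket below -0.012 m and angle between the z axis of coupler and the z axis of socket, either way round below 0.1 rad and contact force between coupler and the fingers below 0.1 N and value of joint lid above 1.6 rad), for 0.2 s.
2. the lid, pushed past upright, swings down by its own weight with nothing of the robot touching it (value of joint lid between 0.15 and 1 rad and velocity of joint lid below -0.1 rad/s and contact force between lid and the fingers below 0.05 N and contact force between lid and the arm below 0.05 N), for 0.25 s.
3. the lid is pressed over its catch and lies flush (value of joint lid below 0.012 rad), for 0.3 s.
At the end, for the whole second after the job is handed in: the lid is caught and flush (angle under 0.012 rad) and the coupler with the aid stands at rest in the socket: within 3 mm of its axis, its foot at least 12 mm below the mouth, upright within 0.1 rad (value of joint lid below 0.012 rad and horizontal distance between coupler and socket below 0.003 m and z of coupler in the frame of socket below -0.012 m and angle between the z axis of coupler and the z axis of socket, either way round below 0.1 rad and linear speed of coupler below 0.02 m/s); the robot touches nothing.
It fails at once if the robot strains the lid (more than 24 N) (contact force between lid and the fingers above 24 N or contact force between lid and the arm above 24 N).
It fails at once if the coupler is forced or dropped against the chamber (more than 12 N) (contact force between coupler and chamber above 12 N).
It fails at once if a bystander is moved by more than 30 mm (distance of any of spare_coupler, battery_jar, dome_tray, aid_case, brush, mug, mouse from where it was at the start of the episode above 0.03 m).
It also fails if it takes over 72 s, if anything falls off the work surface, if the arm or the gripper's body presses on something with over 40 N, if the wrist force passes 120 N, or if a joint passes its speed limit or range.

## Working session

There is one attempt and no reset: what is moved stays moved. The work goes in short steps, Python scripts to look and compute and a shell command to move; the robot and the scene stay as the last step left them, time stands still between calls to the robot, and variables do not carry over. Pictures are saved under pics/ and viewed, and the job is handed in when it is done.

```bash
ls; mkdir -p pics; cat > h.py <<'E'
import numpy as np, cv2, json
from workcell import readout, optics, env
def grab(name, tag):
    p=optics.camera_params(name); img,d=optics.grab_frame(name)
    cv2.imwrite(f'pics/{tag}.png', cv2.cvtColor(img,cv2.COLOR_RGB2BGR))
    np.savez(f'pics/{tag}.npz',d=d,K=p['mtx'],R=p['R'],t=p['t'],img=img)
def load(tag): return np.load(f'pics/{tag}.npz')
def px2w(f,u,v,z=None,depth=None):
    K,R,t=f['K'],np.array(f['R']),np.array(f['t'])
    r=np.linalg.inv(K)@np.array([u,v,1.])
    if z is not None:
        c=-R.T@t; dr=R.T@r; s=(z-c[2])/dr[2]; return c+s*dr
    d=depth if depth is not None else f['d'][int(round(v)),int(round(u))]
    return R.T@(r*d-t)
def w2px(f,X):
    c=np.array(f['R'])@np.array(X)+np.array(f['t']); q=f['K']@c; return q[:2]/q[2]
def crop(tag,u0,v0,u1,v1,s,out):
    im=cv2.imread(f'pics/{tag}.png')[v0:v1,u0:u1]
    cv2.imwrite(f'pics/{out}.png',cv2.resize(im,None,fx=s,fy=s,interpolation=cv2.INTER_CUBIC))
def st():
    s=readout.state()
    for k in ['time_s','ee_pos','ee_rot','force','gripper_width','qpos']: print(k,np.round(s[k],2))
E
python3 - <<'E'
from h import *
st()
for n in ['scene','top','wrist']: grab(n,n+'0')
E
```

```text
pics
time_s 0.0
ee_pos [ 166.93 -549.72  227.13]
ee_rot [-91.07  89.9  105.82]
force [ 0.84 -0.11  0.02]
gripper_width 91.19
qpos [-74.26  18.35  89.71  -0.    72.04  -1.14]
```

View pics/scene0.png

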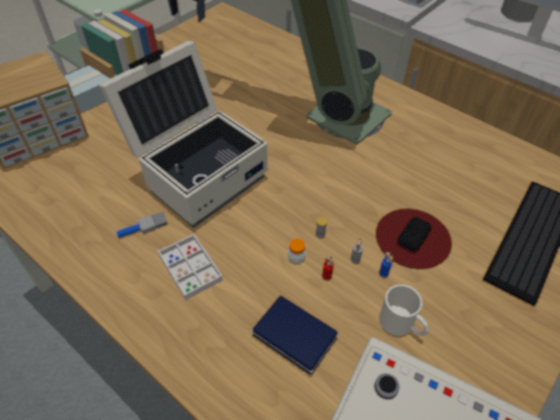

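View pics/top0.png

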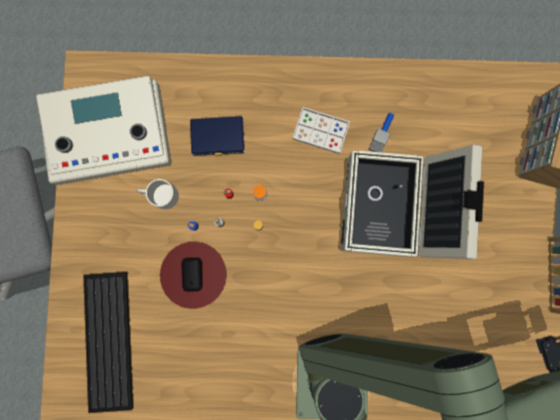

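View pics/wrist0.png

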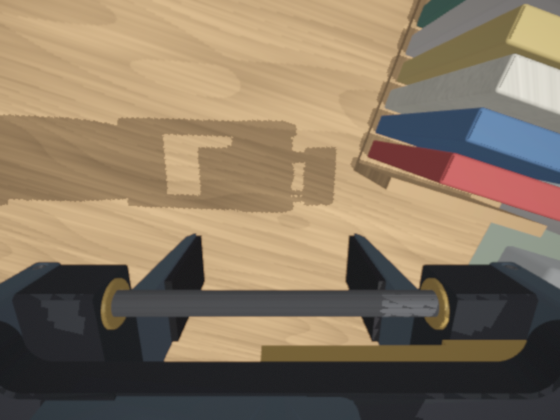

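```bash
python3 - <<'E'
from h import *
crop('top0',170,170,290,250,6,'c1')
crop('scene0',290,210,410,290,6,'c2')
crop('top0',330,140,490,260,5,'c3')
f=load('top0'); print(f['K'],f['R'],f['t'])
for u,v,z in [(220,222,60),(258,225,55),(375,193,60)]: print(u,v,px2w(f,u,v,z))
g=load('scene0')
for u,v in [(347,155),(340,254),(413,254),(423,155),(428,150),(481,148),(475,258)]: print(u,v,px2w(f,u,v))
E
```

```text
[[536.41481838   0.         277.3904478 ]
 [  0.         536.41481838 206.7640814 ]
 [  0.           0.           1.        ]] [[ 0.02730262 -0.99959773 -0.00767749]
 [-0.99465768 -0.0264012  -0.09979518]
 [ 0.09955234  0.01036115 -0.99497838]] [ 160.17379592  511.24979848 1566.72918908]
220 222 [454.55852366 338.712593    60.        ]
258 225 [449.1262104 228.4638945  55.       ]
375 193 [ 551.14015268 -109.2903398    60.        ]
347 155 [673.77659423 -33.66855152  -2.09220938]
340 254 [372.57172319 -17.56409539  -6.71963693]
413 254 [ 375.91463106 -202.38124375  132.34689625]
423 155 [ 680.22808867 -265.45955512   -4.47841958]
428 150 [ 694.32414074 -278.42610728    3.84342461]
481 148 [ 635.94083474 -324.03695172  313.53163204]
475 258 [ 367.02080719 -307.7017231   311.20530273]
```

View pics/c1.png

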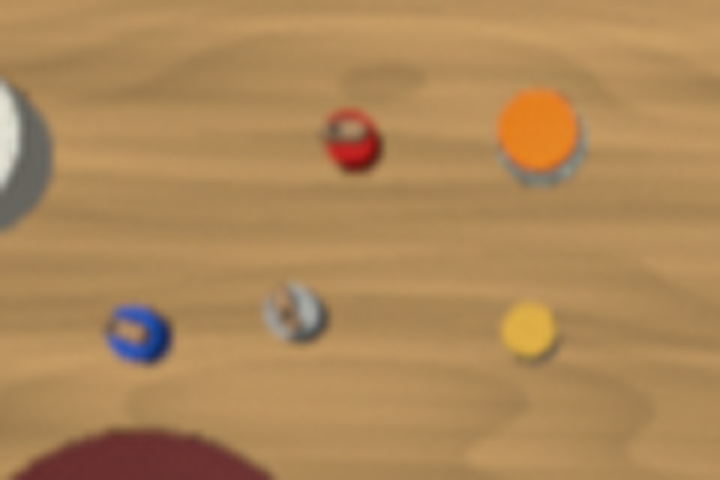

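View pics/c2.png

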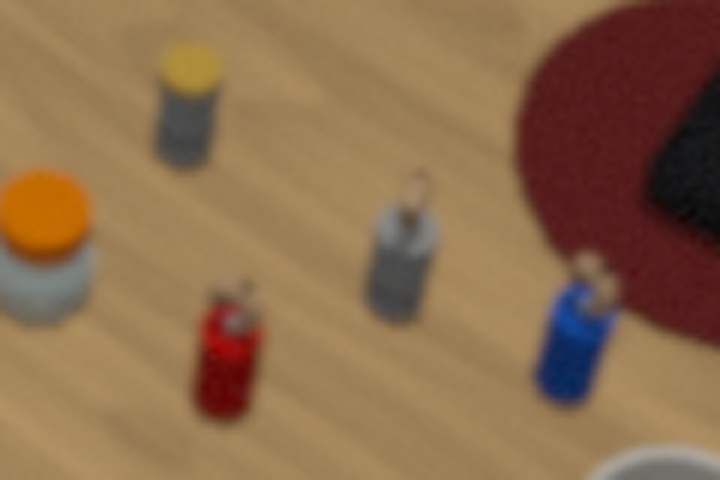

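View pics/c3.png

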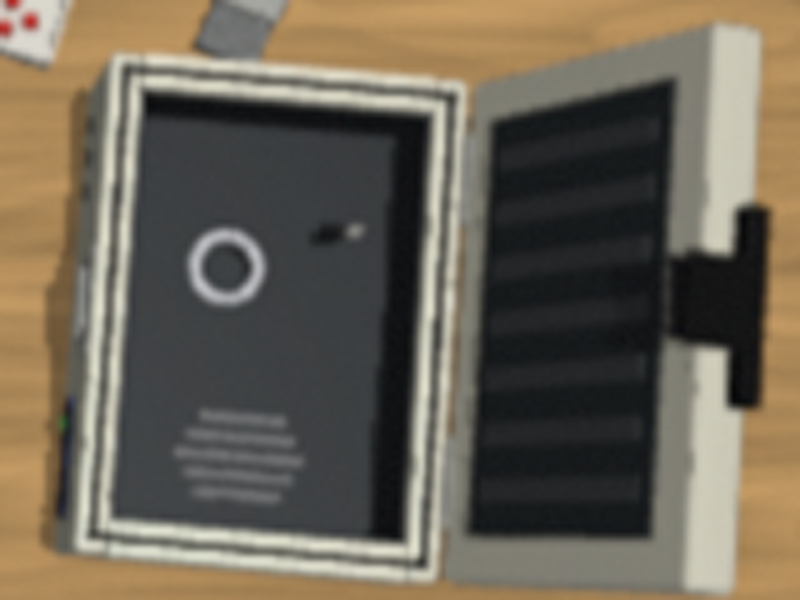

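```bash
python3 - <<'E'
from h import *
from scipy.spatial.transform import Rotation as Ro
f=load('top0')
s=readout.state(); print(Ro.from_euler('xyz',s['ee_rot'],degrees=True).as_matrix().round(3))
cp=[px2w(f,330+u/5,140+v/5,132) for u,v in [(112,55),(467,83),(437,580),(75,552)]]
for c in cp: print('rim',c.round(1))
print('centre',np.mean(cp,0).round(1), [np.linalg.norm(cp[i]-cp[(i+1)%4]).round(1) for i in range(4)])
print('socket',px2w(f,330+227/5,140+267/5,54).round(1))
print('coupler',px2w(f,170+293/6,170+310/6,50).round(1))
print('spare',px2w(f,170+528/6,170+330/6,55).round(1),'blue',px2w(f,170+138/6,170+333/6,50).round(1),'red',px2w(f,170+353/6,170+140/6,50).round(1))
for u,v in [(375,193),(375,186),(375,200),(390,200),(365,170)]: print(px2w(f,u,v).round(1))
g=load('scene0')
# scene coupler: foot centre approx
print('scene coupler top', px2w(g,290+408/6,210+232/6,50).round(1))
print('scene spare top', px2w(g,290+191/6,210+70/6,55).round(1))
E
```

```text
[[-0.     0.291 -0.957]
 [ 0.001 -0.957 -0.291]
 [-1.    -0.001 -0.   ]]
rim [658.5 -32.7 132. ]
rim [ 647.7 -230.9  132. ]
rim [ 370.8 -214.5  132. ]
rim [380.7 -16.1 132. ]
centre [ 514.4 -123.6  132. ] [np.float64(198.4), np.float64(277.4), np.float64(198.6), np.float64(278.2)]
socket [ 550.8 -111.5   54. ]
coupler [456.1 343.3  50. ]
spare [449.1 228.5  55. ] blue [442.9 418.3  50. ] red [540.2 317.2  50. ]
[ 553.1 -111.8   45.3]
[ 572.3 -109.8   56.1]
[ 532.  -111.4   48.7]
[ 532.  -153.3   58.2]
[619.8 -80.9  50.5]
scene coupler top [459.3 347.4  50. ]
scene spare top [453.4 230.8  55. ]
```

Coupler candidates in the top view are steel with aid at (219,222), red at (229,193), blue at (193,226), and the brass-capped spare at (258,225). Only (219,222) is bare steel with the beige aid, and both crops confirm it. The socket ring is at (375,193) in the top view. I'll move over to the coupler now.

```bash

python3 -m creep '[{"translation":[0.4,4.0,1.2],"delta_rot":[0,0,0.12]},{"translation":[0.4,4.0,1.2],"delta_rot":[0,0,0.12]},{"translation":[0.4,4.0,1.2],"delta_rot":[0,0,0.12]},{"translation":[0.4,4.0,1.2],"delta_rot":[0,0,0.12]},{"translation":[0.4,4.0,1.2],"delta_rot":[0,0,0.12]}]'
python3 -m creep '[{"translation":[1.6,3.7,0],"delta_rot":[0,0,0.12]},{"translation":[1.6,3.7,0],"delta_rot":[0,0,0.12]},{"translation":[1.6,3.7,0],"delta_rot":[0,0,0.12]},{"translation":[1.6,3.7,0],"delta_rot":[0,0,0.12]},{"translation":[1.6,3.7,0],"delta_rot":[0,0,0.12]}]'
```

```text
time_s: 0.57
ee_pos: [186.7, -349.5, 287.6]
ee_rot: [-132.8, 89.9, 98.8]
force: [0.4, 0.2, 0.7]
gripper_width: 91.7
time_s: 0.98
ee_pos: [266.8, -164.7, 287.6]
ee_rot: [72.0, 89.9, -22.1]
force: [1.1, 0.0, -0.3]
gripper_width: 91.3
```

```bash

python3 -m creep '[{"translation":[1.4,3.8,0],"delta_rot":[0,0,0]},{"translation":[1.4,3.8,0],"delta_rot":[0,0,0]},{"translation":[1.4,3.8,0],"delta_rot":[0,0,0]},{"translation":[1.4,3.8,0],"delta_rot":[0,0,0]},{"translation":[1.4,3.8,0],"delta_rot":[0,0,0]}]'
python3 -m creep '[{"translation":[1.4,3.8,-0.8],"delta_rot":[0,0,0]},{"translation":[1.4,3.8,-0.8],"delta_rot":[0,0,0]},{"translation":[1.4,3.8,-0.8],"delta_rot":[0,0,0]},{"translation":[1.4,3.8,-0.8],"delta_rot":[0,0,0]},{"translation":[1.4,3.8,-0.8],"delta_rot":[0,0,0]}]'
python3 -m creep '[{"translation":[1.5,3.2,-1],"delta_rot":[0,0,0]},{"translation":[1.5,3.2,-1],"delta_rot":[0,0,0]},{"translation":[1.5,3.2,-1],"delta_rot":[0,0,0]},{"translation":[0,0,0],"delta_rot":[0,0,0]}]'
python3 - <<'E'
from h import *
from scipy.spatial.transform import Rotation as Ro
st(); s=readout.state(); print(Ro.from_euler('xyz',s['ee_rot'],degrees=True).as_matrix().round(3))
grab('wrist','w1')
E
```

```text
time_s: 1.4
ee_pos: [336.8, 25.5, 287.7]
ee_rot: [80.0, 89.9, -14.3]
force: [1.7, -1.2, 0.4]
gripper_width: 91.1
time_s: 1.82
ee_pos: [406.9, 215.6, 247.0]
ee_rot: [16.2, 90.0, -78.1]
force: [0.6, -1.1, 1.4]
gripper_width: 91.1
time_s: 2.15
ee_pos: [453.3, 314.1, 214.3]
ee_rot: [-104.3, 89.9, 161.6]
force: [0.7, 0.0, 0.2]
gripper_width: 91.4
time_s 2.15
ee_pos [453.33 314.06 214.33]
ee_rot [-104.26   89.89  161.56]
force [0.74 0.02 0.16]
gripper_width 91.44
qpos [3.347e+01 1.675e+01 9.395e+01 9.000e-02 6.937e+01 3.762e+01]
[[-0.002  0.997 -0.073]
 [ 0.001 -0.073 -0.997]
 [-1.    -0.002 -0.   ]]
```

View pics/w1.png

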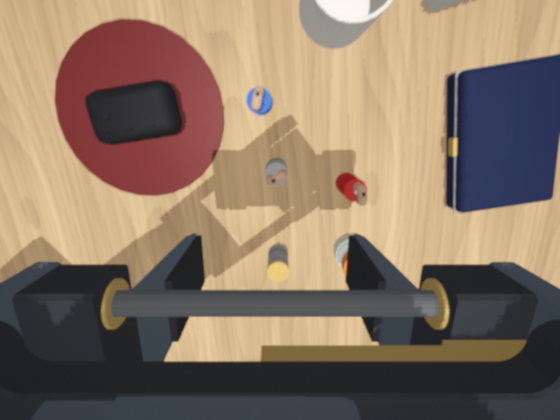

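```bash
python3 - <<'E'
from h import *
crop('w1',240,80,390,280,4,'c4')
f=load('w1')
for u,v,z in [(277,166,50),(276,175,0)]: print(px2w(f,u,v,z).round(1), f['d'][v,u])
print(w2px(f,[456,345,50]),w2px(f,[456,345,0]))
E
```

```text
[457.9 353.4  50. ] 320.75674
[455.6 335.3   0. ] 292.0273
[275.79697305 173.75081993] [275.7499233  167.31856841]
```

View pics/c4.png

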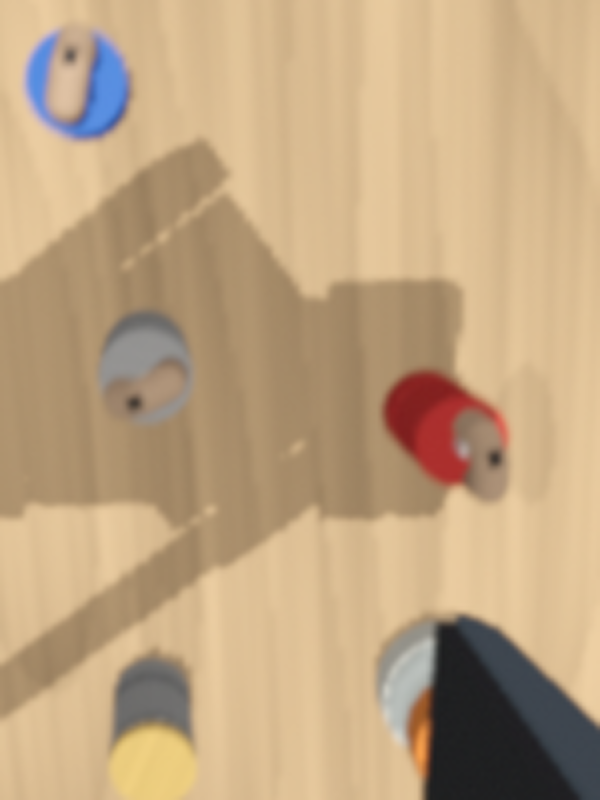

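```bash

python3 -m creep '[{"translation":[0.1,1.5,-2.5],"delta_rot":[0,0,0]},{"translation":[0.2,1.5,-2.5],"delta_rot":[0,0,0]},{"translation":[0,0,-2.5],"delta_rot":[0,0,0]},{"translation":[0,0,-2],"delta_rot":[0,0,0]},{"translation":[0,0,0],"delta_rot":[0,0,0]}]'
python3 - <<'E'
from h import *
st(); grab('wrist','w2'); f=load('w2')
print(w2px(f,[456.5,344.5,50]))
E
```

```text
time_s: 2.62
ee_pos: [452.1, 336.7, 119.0]
ee_rot: [-47.7, 89.5, -142.1]
force: [-0.5, -0.2, -0.5]
gripper_width: 91.2
time_s 2.62
ee_pos [452.11 336.72 118.96]
ee_rot [ -47.69   89.47 -142.05]
force [-0.51 -0.24 -0.48]
gripper_width 91.18
qpos [ 3.552e+01  2.272e+01  9.982e+01 -3.000e-02  5.798e+01  3.990e+01]
[280.50660362 220.64686752]
```

View pics/w2.png

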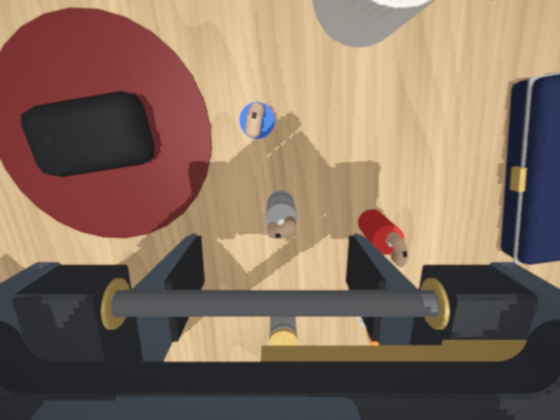

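```bash

python3 -m creep '[{"translation":[0,0,0],"delta_rot":[0,0,0]},{"translation":[0,0,0],"delta_rot":[0,0,0]}]'
python3 - <<'E'
from h import *
from scipy.spatial.transform import Rotation as Ro
st(); s=readout.state(); print(Ro.from_euler('xyz',s['ee_rot'],degrees=True).as_matrix().round(3))
E
```

```text
time_s: 2.83
ee_pos: [455.8, 339.5, 124.6]
ee_rot: [127.6, 89.8, 33.3]
force: [0.1, 1.4, -0.3]
gripper_width: 90.9
time_s 2.83
ee_pos [455.84 339.51 124.57]
ee_rot [127.65  89.81  33.26]
force [ 0.13  1.42 -0.26]
gripper_width 90.94
qpos [ 3.552e+01  2.245e+01  9.933e+01 -1.000e-02  5.803e+01  3.992e+01]
[[ 0.003  0.997 -0.077]
 [ 0.002 -0.077 -0.997]
 [-1.     0.003 -0.002]]
```

```bash

python3 - <<'E'
from h import *
grab('wrist','w3'); f=load('w3'); crop('w3',230,170,330,250,8,'c5')
print(w2px(f,[456.5,344.5,50]))
E
```

```text
[275.3203097  222.68198743]
```

View pics/c5.png

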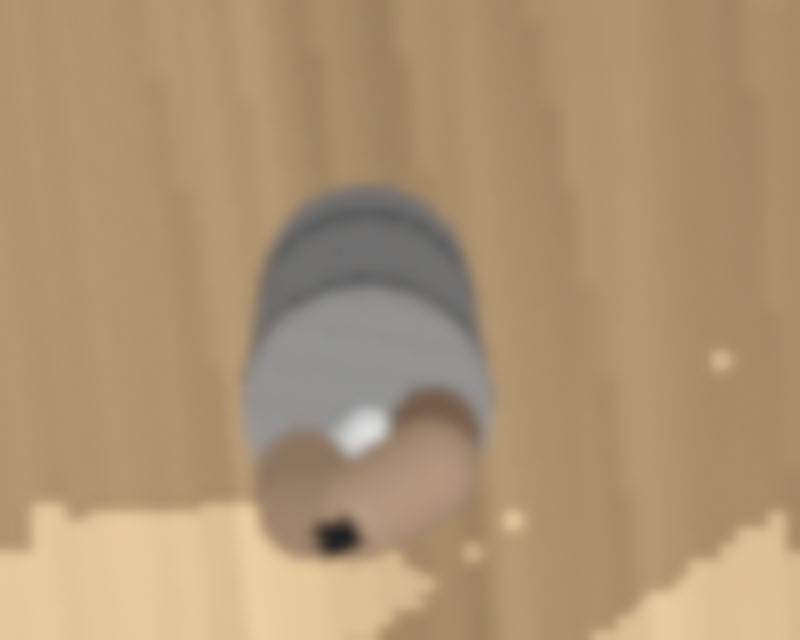

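```bash

python3 -m creep '[{"translation":[0.1,0.6,0],"delta_rot":[0,0,0]},{"translation":[0,0,-2],"delta_rot":[0,0,0]},{"translation":[0,0,-2],"delta_rot":[0,0,0]},{"translation":[0,0,-2],"delta_rot":[0,0,0]},{"translation":[0,0,-1],"delta_rot":[0,0,0]}]'
python3 -m creep '[{"translation":[0,0,-1],"delta_rot":[0,0,0]},{"translation":[0,0,-0.6],"delta_rot":[0,0,0]},{"translation":[0,0,0],"delta_rot":[0,0,0]},{"translation":[0,0,0],"delta_rot":[0,0,0]}]'
```

```text
time_s: 3.3
ee_pos: [455.4, 345.3, 51.4]
ee_rot: [-50.1, 89.9, -144.4]
force: [-1.7, -0.3, 0.0]
gripper_width: 90.8
time_s: 3.63
ee_pos: [456.4, 345.8, 37.0]
ee_rot: [127.0, 89.9, 32.6]
force: [-0.5, 1.1, 0.6]
gripper_width: 91.4
```

```bash

Z='{"translation":[0,0,0],"delta_rot":[0,0,0]}'
python3 -m creep '[{"translation":[0,0,0],"delta_rot":[0,0,0]},{"translation":[0,0,0],"delta_rot":[0,0,0]},{"translation":[0,0,0],"delta_rot":[0,0,0]},{"translation":[0,0,0],"delta_rot":[0,0,0]},{"translation":[0,0,0],"delta_rot":[0,0,0]}]' -1 12
python3 -m creep '[{"translation":[0,0,0],"delta_rot":[0,0,0]},{"translation":[0,0,0],"delta_rot":[0,0,0]},{"translation":[0,0,0],"delta_rot":[0,0,0]},{"translation":[0,0,0],"delta_rot":[0,0,0]},{"translation":[0,0,0],"delta_rot":[0,0,0]}]'
```

```text
time_s: 4.05
ee_pos: [456.0, 345.5, 36.9]
ee_rot: [124.9, 90.0, 30.6]
force: [0.8, 0.5, -0.2]
gripper_width: 60.9
time_s: 4.47
ee_pos: [456.0, 345.4, 36.6]
ee_rot: [85.0, 90.0, -9.3]
force: [1.1, -0.1, 0.6]
gripper_width: 27.5
```

```bash

python3 -m creep '[{"translation":[0,0,0],"delta_rot":[0,0,0]},{"translation":[0,0,0],"delta_rot":[0,0,0]},{"translation":[0,0,0],"delta_rot":[0,0,0]}]'
python3 -m creep '[{"translation":[0,0,0.5],"delta_rot":[0,0,0]},{"translation":[0,0,1.5],"delta_rot":[0,0,0]},{"translation":[0,0,2.5],"delta_rot":[0,0,0]},{"translation":[0,0,3],"delta_rot":[0,0,0]},{"translation":[0,0,3],"delta_rot":[0,0,0]}]'
python3 -m creep '[{"translation":[0,-0.5,3],"delta_rot":[0,0,0]},{"translation":[0.1,-1,2.5],"delta_rot":[0,0,0]},{"translation":[0.3,-2,2],"delta_rot":[0,0,0]},{"translation":[0.5,-3,1],"delta_rot":[0,0,0.01]},{"translation":[0.8,-3,0],"delta_rot":[0,0,0.01]}]'
```

```text
time_s: 4.72
ee_pos: [456.0, 345.4, 36.6]
ee_rot: [105.1, 90.0, 10.7]
force: [-0.1, 0.7, 1.1]
gripper_width: 25.3
time_s: 5.13
ee_pos: [455.3, 345.0, 142.4]
ee_rot: [-50.0, 89.9, -144.3]
force: [0.4, 0.5, -0.5]
gripper_width: 25.7
time_s: 5.55
ee_pos: [473.6, 250.5, 229.8]
ee_rot: [120.5, 89.7, 27.4]
force: [-0.1, -0.2, -0.4]
gripper_width: 25.2
```

```bash

python3 -m creep '[{"translation":[0.8,-3.6,0],"delta_rot":[0,0,0]},{"translation":[0.8,-3.6,0],"delta_rot":[0,0,0]},{"translation":[0.8,-3.6,0],"delta_rot":[0,0,0]},{"translation":[0.8,-3.6,0],"delta_rot":[0,0,0]},{"translation":[0.8,-3.6,0],"delta_rot":[0,0,0]}]'
python3 -m creep '[{"translation":[0.8,-3.6,0],"delta_rot":[0,0,0]},{"translation":[0.8,-3.6,0],"delta_rot":[0,0,0]},{"translation":[0.8,-3,0],"delta_rot":[0,0,0]},{"translation":[0.8,-2,0],"delta_rot":[0,0,0]},{"translation":[0.6,-1,0],"delta_rot":[0,0,0]}]'
python3 -m creep '[{"translation":[0,0,0],"delta_rot":[0,0,0]},{"translation":[0,0,0],"delta_rot":[0,0,0]},{"translation":[0,0,0],"delta_rot":[0,0,0]}]'
python3 - <<'E'
from h import *
from scipy.spatial.transform import Rotation as Ro
st(); s=readout.state(); print(Ro.from_euler('xyz',s['ee_rot'],degrees=True).as_matrix().round(3))
grab('wrist','w4');grab('scene','s4');grab('top','t4')
E
```

```text
time_s: 5.97
ee_pos: [512.7, 68.7, 226.8]
ee_rot: [135.6, 90.0, 42.4]
force: [1.3, -0.4, -0.2]
gripper_width: 25.5
time_s: 6.38
ee_pos: [551.1, -64.2, 226.6]
ee_rot: [2.6, 90.0, -90.8]
force: [-0.1, 0.0, -1.1]
gripper_width: 25.7
time_s: 6.63
ee_pos: [550.4, -60.3, 226.5]
ee_rot: [-134.0, 89.9, 132.8]
force: [-0.5, 1.5, -0.7]
gripper_width: 25.4
time_s 6.63
ee_pos [550.44 -60.25 226.47]
ee_rot [-134.05   89.93  132.8 ]
force [-0.55  1.47 -0.69]
gripper_width 25.41
qpos [-7.460e+00  1.648e+01  9.254e+01  4.000e-02  7.104e+01 -4.330e+00]
[[-0.001  0.998 -0.055]
 [ 0.001 -0.055 -0.998]
 [-1.    -0.001 -0.001]]
```

View pics/w4.png

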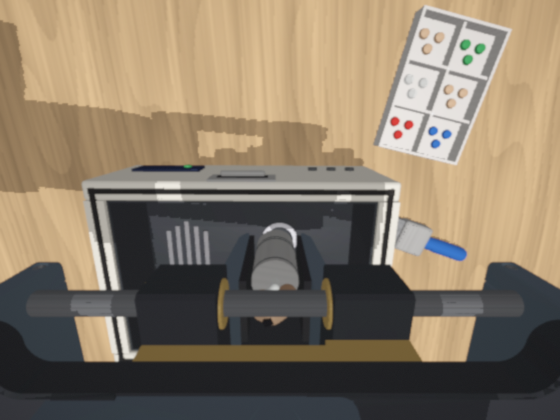

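View pics/s4.png

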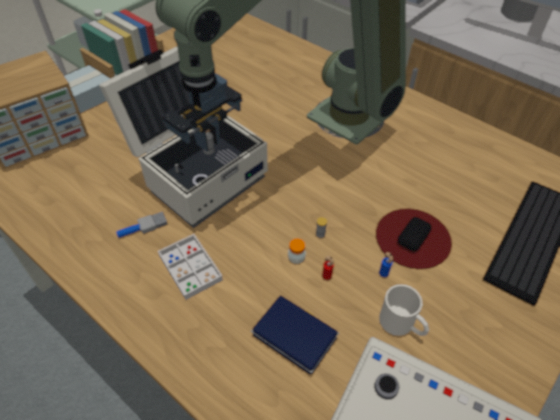

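```bash
python3 - <<'E'
from h import *
crop('w4',220,200,340,330,6,'c6')
f=load('w4')
def ring(c,z,r): return np.array([w2px(f,[c[0]+r*np.cos(a),c[1]+r*np.sin(a),z]) for a in np.linspace(0,2*np.pi,60)])
im=cv2.imread('pics/c6.png')
def dr(c,z,r,col):
    p=((ring(c,z,r)-[220,200])*6).astype(int)
    cv2.polylines(im,[p.reshape(-1,1,2)],True,col,1)
dr((550.5,-111),54,14,(0,0,255))
s=readout.state(); x,y,z=s['ee_pos']; fz=z-37
dr((x,y),fz,11,(0,255,0)); dr((x,y),fz+50,13,(0,255,0)); dr((x,y),fz+2,13,(255,255,0))
cv2.imwrite('pics/c6o.png',im)
E
```

```text
(no output)
```

View pics/c6.png

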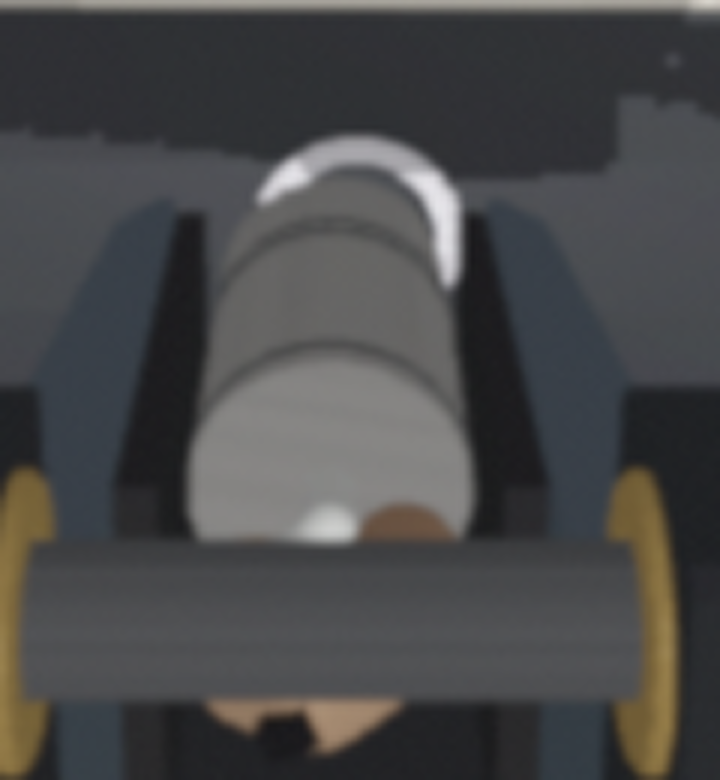

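View pics/c6o.png

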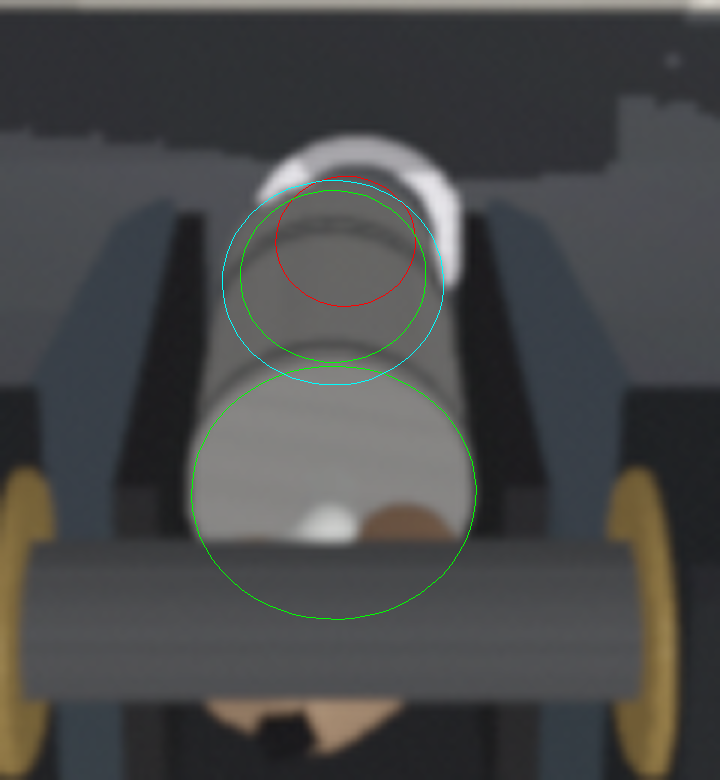

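```bash

python3 -m creep '[{"translation":[0.1,-2,0],"delta_rot":[0,0,0]},{"translation":[0,-2,-2],"delta_rot":[0,0,0]},{"translation":[0,-0.9,-3],"delta_rot":[0,0,0]},{"translation":[0,0,-3],"delta_rot":[0,0,0]},{"translation":[0,0,-2],"delta_rot":[0,0,0]}]'
python3 -m creep '[{"translation":[0,0,0],"delta_rot":[0,0,0]},{"translation":[0,0,0],"delta_rot":[0,0,0]},{"translation":[0,0,0],"delta_rot":[0,0,0]}]'
cat >> h.py <<'E'
def overlay(tag,u0,v0,u1,v1,s,out,rings):
    f=load(tag); crop(tag,u0,v0,u1,v1,s,out); im=cv2.imread(f'pics/{out}.png')
    for c,z,r,col in rings:
        p=np.array([w2px(f,[c[0]+r*np.cos(a),c[1]+r*np.sin(a),z]) for a in np.linspace(0,2*np.pi,80)])
        cv2.polylines(im,[((p-[u0,v0]+0.5)*s-0.5).astype(int).reshape(-1,1,2)],True,col,1)
    cv2.imwrite(f'pics/{out}.png',im)
E
python3 - <<'E'
from h import *
st(); grab('wrist','w5'); s=readout.state(); x,y,z=s['ee_pos']
f=load('w5'); print('cam',-f['R'].T@f['t'])
overlay('w5',220,180,340,310,6,'c7',[((550.5,-111),54,14,(0,0,255)),((x,y),z-35,13,(255,255,0)),((x,y),z+13,13,(0,255,0))])
crop('w5',220,180,340,310,6,'c7r')
E
```

```text
time_s: 7.2
ee_pos: [550.5, -110.0, 124.3]
ee_rot: [-102.3, 89.8, 164.5]
force: [-0.3, 0.0, -0.9]
gripper_width: 26.0
time_s: 7.45
ee_pos: [553.0, -110.2, 128.1]
ee_rot: [82.4, 89.8, -10.7]
force: [0.2, 0.5, -0.4]
gripper_width: 25.4
time_s 7.45
ee_pos [ 553.04 -110.21  128.09]
ee_rot [ 82.42  89.84 -10.74]
force [ 0.16  0.49 -0.4 ]
gripper_width 25.43
qpos [-1.244e+01  2.190e+01  9.965e+01  1.000e-02  5.829e+01 -9.290e+00]
cam [556.93020158 -26.95326746 284.33977039]
```

View pics/c7.png

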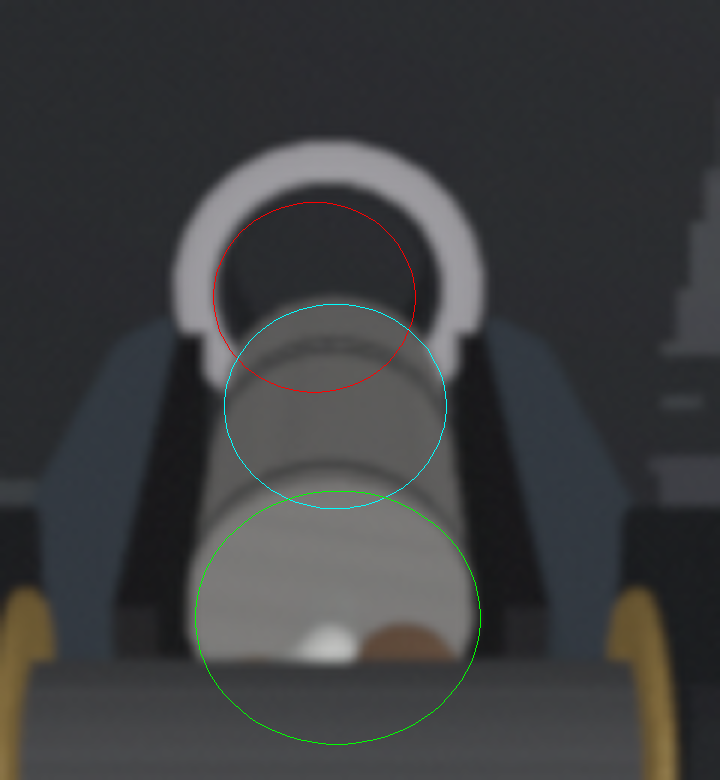

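View pics/w5.png

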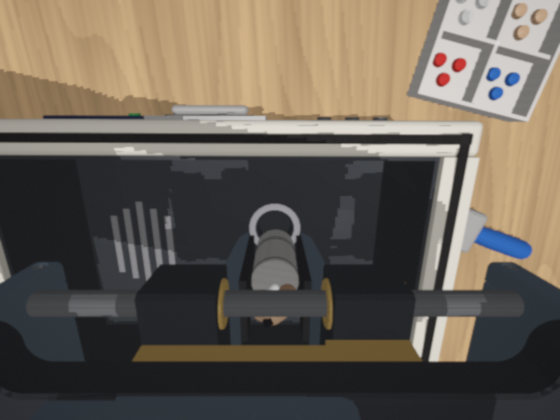

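```bash

python3 -m creep '[{"translation":[0,-0.03,-0.8],"delta_rot":[0,0,0]},{"translation":[0,0,-0.8],"delta_rot":[0,0,0]},{"translation":[0,0,-0.7],"delta_rot":[0,0,0]},{"translation":[0,0,-0.5],"delta_rot":[0,0,0]},{"translation":[0,0,-0.2],"delta_rot":[0,0,0]}]'
python3 -m creep '[{"translation":[0,0,0],"delta_rot":[0,0,0]},{"translation":[0,0,0],"delta_rot":[0,0,0]}]'
python3 - <<'E'
from h import *
from scipy.spatial.transform import Rotation as Ro
st(); grab('wrist','w6'); s=readout.state(); x,y,z=s['ee_pos'];print(Ro.from_euler('xyz',s['ee_rot'],degrees=True).as_matrix().round(4))
overlay('w6',220,180,340,310,6,'c8',[((552.5,-109.3),54,15.5,(0,0,255)),((x-.5,y+1),z-35,13,(255,255,0)),((x-.5,y+1),z+13,13,(0,255,0))])
E
```

```text
time_s: 7.92
ee_pos: [551.2, -110.7, 95.3]
ee_rot: [-99.1, 89.9, 167.7]
force: [-1.3, -0.3, -1.2]
gripper_width: 25.7
time_s: 8.08
ee_pos: [551.9, -110.9, 96.4]
ee_rot: [-96.1, 90.0, 170.7]
force: [-0.7, 0.3, -1.2]
gripper_width: 25.6
time_s 8.08
ee_pos [ 551.94 -110.91   96.39]
ee_rot [-96.12  89.99 170.66]
force [-0.71  0.27 -1.2 ]
gripper_width 25.6
qpos [-12.53  23.81 101.87  -0.    54.33  -9.32]
[[ 4.000e-04  9.984e-01 -5.600e-02]
 [-0.000e+00 -5.600e-02 -9.984e-01]
 [-1.000e+00  4.000e-04  0.000e+00]]
```

View pics/c8.png

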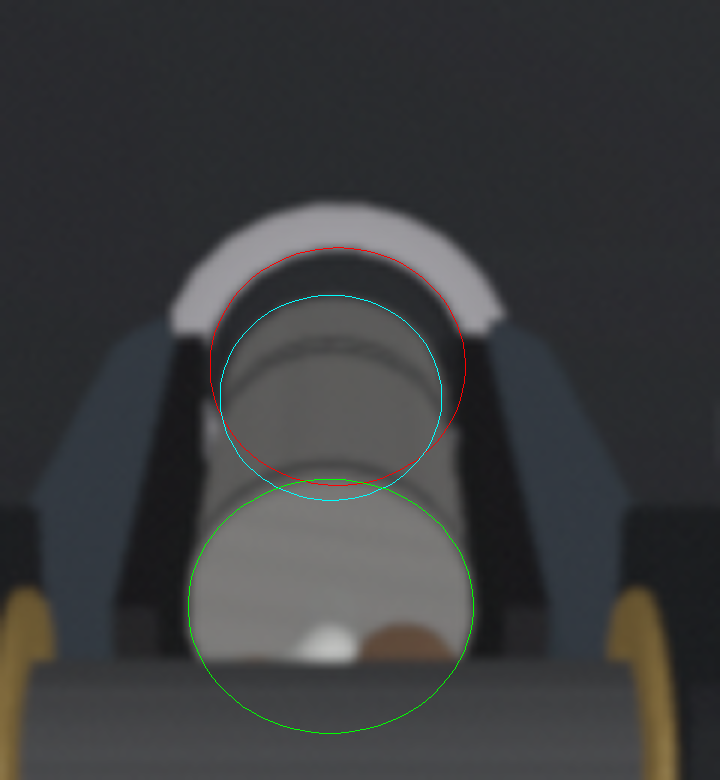

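```bash

python3 -m creep '[{"translation":[0.09,0.05,-0.1],"delta_rot":[0,0,0]},{"translation":[0,0,-0.15],"delta_rot":[0,0,0]},{"translation":[0,0,-0.1],"delta_rot":[0,0,0]},{"translation":[0,0,-0.1],"delta_rot":[0,0,0]},{"translation":[0,0,0],"delta_rot":[0,0,0]}]'
python3 -m creep '[{"translation":[0,0,-0.1],"delta_rot":[0,0,0]},{"translation":[0,0,-0.1],"delta_rot":[0,0,0]},{"translation":[0,0,-0.1],"delta_rot":[0,0,0]}]'
python3 - <<'E'
from h import *
st(); grab('wrist','w7'); s=readout.state(); x,y,z=s['ee_pos']
overlay('w7',220,180,340,310,6,'c9',[((552.5,-109.3),54,15.5,(0,0,255)),((x-.5,y+1),z-35,13,(255,255,0))])
E
```

```text
time_s: 8.55
ee_pos: [552.7, -110.3, 91.8]
ee_rot: [-102.9, 90.0, 163.9]
force: [0.1, 0.1, -0.9]
gripper_width: 25.6
time_s: 8.8
ee_pos: [552.8, -110.4, 89.0]
ee_rot: [78.5, 90.0, -14.7]
force: [0.6, 0.0, -1.7]
gripper_width: 25.7
time_s 8.8
ee_pos [ 552.83 -110.38   89.  ]
ee_rot [ 78.53  89.99 -14.68]
force [ 0.64  0.01 -1.71]
gripper_width 25.67
qpos [-12.46  24.33 102.27  -0.    53.39  -9.25]
```

View pics/c9.png

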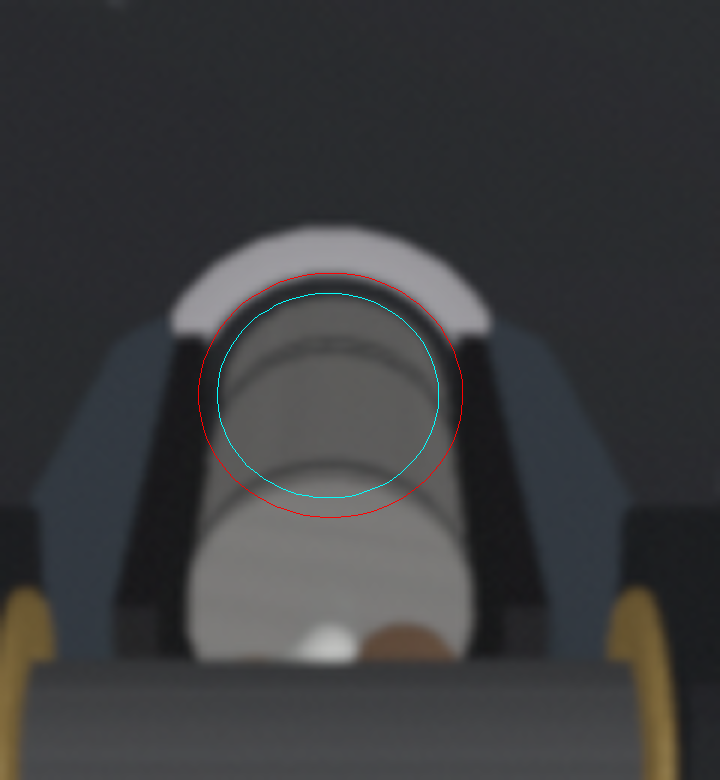

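```bash

for i in 1; do
python3 -m creep '[{"translation":[0,0,-0.1],"delta_rot":[0,0,0]},{"translation":[0,0,-0.1],"delta_rot":[0,0,0]},{"translation":[0,0,-0.1],"delta_rot":[0,0,0]},{"translation":[0,0,0],"delta_rot":[0,0,0]}]'
done
python3 -m creep '[{"translation":[0,0,-0.1],"delta_rot":[0,0,0]},{"translation":[0,0,-0.1],"delta_rot":[0,0,0]},{"translation":[0,0,-0.1],"delta_rot":[0,0,0]},{"translation":[0,0,0],"delta_rot":[0,0,0]}]'
```

```text
time_s: 9.18
ee_pos: [552.7, -110.4, 85.8]
ee_rot: [-97.1, 90.0, 169.7]
force: [-0.1, -0.8, -2.3]
gripper_width: 25.7
time_s: 9.52
ee_pos: [552.7, -110.3, 82.8]
ee_rot: [-102.7, 90.0, 164.1]
force: [-0.2, 0.3, -0.5]
gripper_width: 25.8
```

```bash

python3 -m creep '[{"translation":[0,0,-0.1],"delta_rot":[0,0,0]},{"translation":[0,0,-0.1],"delta_rot":[0,0,0]},{"translation":[0,0,-0.05],"delta_rot":[0,0,0]},{"translation":[0,0,0],"delta_rot":[0,0,0]}]'
python3 -m creep '[{"translation":[0,0,-0.05],"delta_rot":[0,0,0]},{"translation":[0,0,-0.05],"delta_rot":[0,0,0]},{"translation":[0,0,0],"delta_rot":[0,0,0]}]'
python3 -m creep '[{"translation":[0,0,-0.05],"delta_rot":[0,0,0]},{"translation":[0,0,-0.05],"delta_rot":[0,0,0]},{"translation":[0,0,0],"delta_rot":[0,0,0]}]'
```

```text
time_s: 9.85
ee_pos: [552.7, -110.4, 80.4]
ee_rot: [-100.8, 90.0, 166.0]
force: [0.2, 0.4, -0.8]
gripper_width: 25.4
time_s: 10.1
ee_pos: [552.8, -110.4, 79.5]
ee_rot: [-99.4, 90.0, 167.4]
force: [-0.4, 0.8, -1.0]
gripper_width: 25.7
time_s: 10.35
ee_pos: [552.8, -110.4, 78.5]
ee_rot: [-124.5, 90.0, 142.3]
force: [0.6, 0.1, -0.7]
gripper_width: 25.5
```

```bash

python3 -m creep '[{"translation":[0,0,-0.05],"delta_rot":[0,0,0]},{"translation":[0,0,-0.05],"delta_rot":[0,0,0]},{"translation":[0,0,0],"delta_rot":[0,0,0]}]'
python3 -m creep '[{"translation":[0,0,-0.05],"delta_rot":[0,0,0]},{"translation":[0,0,0],"delta_rot":[0,0,0]}]'
python3 -m creep '[{"translation":[0,0,-0.05],"delta_rot":[0,0,0]},{"translation":[0,0,0],"delta_rot":[0,0,0]}]'
```

```text
time_s: 10.6
ee_pos: [552.8, -110.4, 77.5]
ee_rot: [-109.3, 90.0, 157.5]
force: [-0.4, 0.8, -0.6]
gripper_width: 25.4
time_s: 10.77
ee_pos: [552.8, -110.3, 77.0]
ee_rot: [-99.8, 90.0, 167.0]
force: [0.0, -0.5, -0.6]
gripper_width: 25.3
time_s: 10.93
ee_pos: [552.9, -110.4, 76.5]
ee_rot: [90.1, 90.0, -3.1]
force: [-0.1, -0.8, -1.1]
gripper_width: 25.7
```

```bash

python3 -m creep '[{"translation":[0,0,-0.05],"delta_rot":[0,0,0]},{"translation":[0,0,0],"delta_rot":[0,0,0]}]'
python3 -m creep '[{"translation":[0,0,-0.05],"delta_rot":[0,0,0]},{"translation":[0,0,0],"delta_rot":[0,0,0]}]'
python3 -m creep '[{"translation":[0,0,-0.05],"delta_rot":[0,0,0]},{"translation":[0,0,0],"delta_rot":[0,0,0]}]'
```

```text
time_s: 11.1
ee_pos: [552.9, -110.4, 76.2]
ee_rot: [80.5, 90.0, -12.7]
force: [0.1, 0.2, 0.6]
gripper_width: 25.4
time_s: 11.27
ee_pos: [552.9, -110.4, 75.7]
ee_rot: [83.5, 90.0, -9.7]
force: [0.3, -0.1, 0.1]
gripper_width: 25.7
time_s: 11.43
ee_pos: [552.9, -110.4, 75.2]
ee_rot: [80.2, 90.0, -13.1]
force: [-0.6, 0.0, 1.9]
gripper_width: 25.9
```

```bash

python3 -m creep '[{"translation":[0,0,0],"delta_rot":[0,0,0]},{"translation":[0,0,0],"delta_rot":[0,0,0]},{"translation":[0,0,0],"delta_rot":[0,0,0]},{"translation":[0,0,0],"delta_rot":[0,0,0]},{"translation":[0,0,0],"delta_rot":[0,0,0]}]' 0.4
python3 -m creep '[{"translation":[0,0,0],"delta_rot":[0,0,0]},{"translation":[0,0,0],"delta_rot":[0,0,0]},{"translation":[0,0,0],"delta_rot":[0,0,0]}]'
python3 - <<'E'
from h import *
st(); grab('wrist','w8'); crop('w8',200,180,360,310,5,'c10')
E
```

```text
time_s: 11.85
ee_pos: [552.8, -110.4, 75.0]
ee_rot: [-122.4, 90.0, 144.4]
force: [0.4, -0.5, 0.5]
gripper_width: 55.6
time_s: 12.1
ee_pos: [552.8, -110.4, 75.0]
ee_rot: [104.9, 90.0, 11.7]
force: [0.5, -0.4, 0.2]
gripper_width: 63.8
time_s 12.1
ee_pos [ 552.84 -110.37   75.03]
ee_rot [104.95  90.    11.74]
force [ 0.49 -0.41  0.19]
gripper_width 63.84
qpos [-12.46  25.26 103.15   0.    51.59  -9.25]
```

View pics/c10.png

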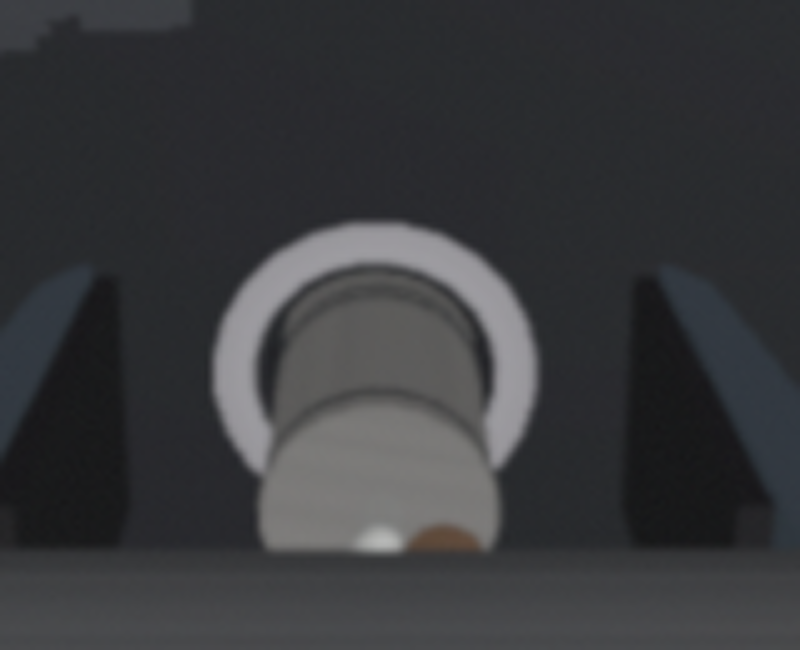

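```bash

python3 -m creep '[{"translation":[0,0,1],"delta_rot":[0,0,0]},{"translation":[0,0,2],"delta_rot":[0,0,0]},{"translation":[0,0,3],"delta_rot":[0,0,0]},{"translation":[0,0,4],"delta_rot":[0,0,0]},{"translation":[0,0,4],"delta_rot":[0,0,0]}]'
python3 - <<'E'
from h import *
f=load('top0'); d=f['d']
vv,uu=np.mgrid[0:420,0:560]
K=f['K']; r=np.stack([(uu-K[0,2])/K[0,0],(vv-K[1,2])/K[1,1],np.ones_like(uu)],-1)*d[...,None]
P=(r-f['t'])@f['R']
m=(P[...,1]<-335)&(P[...,1]>-560)&(P[...,0]>250)&(P[...,0]<800)&(d>0)&(P[...,2]>25)
Q=P[m]
for xl in range(250,800,50):
    for yl in range(-560,-330,40):
        k=(Q[:,0]>=xl)&(Q[:,0]<xl+50)&(Q[:,1]>=yl)&(Q[:,1]<yl+40)
        if k.sum()>3: print(xl,yl,k.sum(),Q[k,2].max().round(0))
E
```

```text
time_s: 12.57
ee_pos: [552.1, -110.2, 216.8]
ee_rot: [-99.5, 89.9, 167.3]
force: [0.6, 0.3, -0.6]
gripper_width: 63.7
600 -560 402 205.0
650 -560 236 205.0
```

```bash

python3 -m creep '[{"translation":[0,0,4],"delta_rot":[0,0,0]},{"translation":[0,0,4],"delta_rot":[0,0,0]},{"translation":[0,0,4],"delta_rot":[0,0,0]},{"translation":[0,0,4],"delta_rot":[0,0,0]},{"translation":[0,0,3],"delta_rot":[0,0,0]}]' -1 20
python3 - <<'E'
from h import *
st(); grab('top','t9'); grab('scene','s9')
E
```

```text
time_s: 12.98
ee_pos: [552.5, -110.3, 409.9]
ee_rot: [81.2, 89.7, -12.0]
force: [0.4, 0.2, 0.5]
gripper_width: 33.4
time_s 12.98
ee_pos [ 552.51 -110.27  409.94]
ee_rot [ 81.24  89.7  -11.97]
force [0.41 0.18 0.52]
gripper_width 33.36
qpos [-12.46  14.1   70.06   0.    95.53  -9.25]
```

View pics/s9.png

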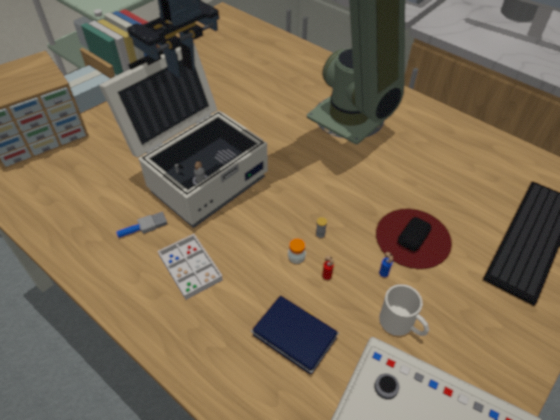

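```bash

python3 -m creep '[{"translation":[-0.5,-3.8,0],"delta_rot":[0,0,0]},{"translation":[-0.5,-3.8,0],"delta_rot":[0,0,0]},{"translation":[-0.6,-3.8,0],"delta_rot":[0,0,0]},{"translation":[-0.6,-3.8,0],"delta_rot":[0,0,0]},{"translation":[-0.6,-3.8,0],"delta_rot":[0,0,0]}]'
python3 -m creep '[{"translation":[-0.6,-3.8,0],"delta_rot":[0,0,0]},{"translation":[-0.6,-3.0,0],"delta_rot":[0,0,0]},{"translation":[-0.6,-2,0],"delta_rot":[0,0,0]},{"translation":[0,0,0],"delta_rot":[0,0,0]},{"translation":[0,0,0],"delta_rot":[0,0,0]}]'
```

```text
time_s: 13.5
ee_pos: [523.9, -301.7, 404.8]
ee_rot: [-127.7, 90.0, 139.1]
force: [0.6, -0.3, -0.6]
gripper_width: 0.5
time_s: 13.92
ee_pos: [506.2, -389.0, 404.2]
ee_rot: [-140.9, 89.9, 125.8]
force: [0.6, 0.6, -0.2]
gripper_width: 0.4
```

```bash

python3 -m creep '[{"translation":[0,0,-3],"delta_rot":[0,0,0]},{"translation":[0,0,-3],"delta_rot":[0,0,0]},{"translation":[0,0,-2.5],"delta_rot":[0,0,0]},{"translation":[0,0,-1.9],"delta_rot":[0,0,0]},{"translation":[0,0,0],"delta_rot":[0,0,0]}]'
python3 -m creep '[{"translation":[0,0,0],"delta_rot":[0,0,0]},{"translation":[0,0,0],"delta_rot":[0,0,0]}]'
python3 - <<'E'
from h import *
st(); grab('wrist','w10'); grab('scene','s10')
f=load('w10')
for v in range(150,300,12): print(v,f['d'][v,280], px2w(f,280,v).round(0))
E
```

```text
time_s: 14.33
ee_pos: [505.6, -385.4, 296.6]
ee_rot: [-129.3, 89.5, 137.6]
force: [0.7, -0.4, 0.2]
gripper_width: 0.2
time_s: 14.5
ee_pos: [507.6, -387.9, 303.0]
ee_rot: [60.9, 89.8, -32.2]
force: [1.1, 0.2, 0.7]
gripper_width: 0.5
time_s 14.5
ee_pos [ 507.64 -387.88  302.97]
ee_rot [ 60.93  89.84 -32.22]
force [1.07 0.17 0.74]
gripper_width 0.48
qpos [-3.842e+01  2.233e+01  7.289e+01  2.000e-02  8.461e+01 -3.528e+01]
150 129.30592 [ 514. -316.  327.]
162 133.89043 [ 513. -321.  324.]
174 460.5522 [ 517. -381.    1.]
186 468.17825 [ 516. -400.   -1.]
198 472.9929 [ 515. -420.   -0.]
210 479.28766 [ 514. -440.   -1.]
222 486.9763 [ 513. -461.   -2.]
234 491.62228 [ 512. -482.   -1.]
246 165.24854 [ 511. -370.  306.]
258 150.74547 [ 511. -371.  322.]
270 138.57054 [ 511. -371.  334.]
282 129.14456 [ 510. -371.  344.]
294 87.73798 [ 511. -353.  382.]
```

View pics/w10.png

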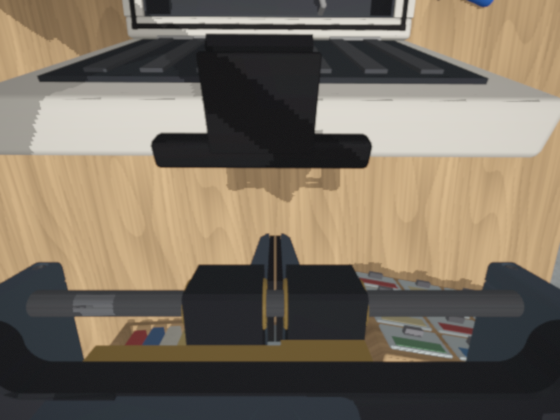

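View pics/s10.png

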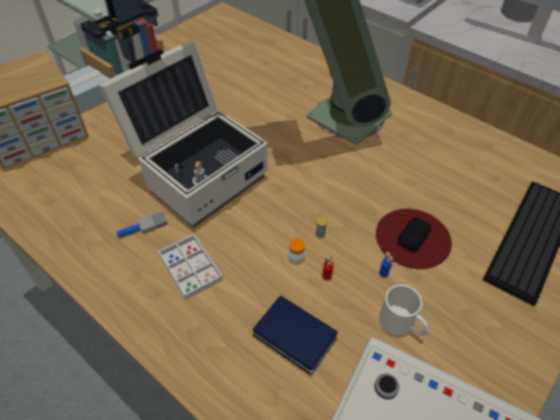

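```bash

python3 -m creep '[{"translation":[0,1,0],"delta_rot":[0,0,0]},{"translation":[0,1,0],"delta_rot":[0,0,0]},{"translation":[0,1,0],"delta_rot":[0,0,0]},{"translation":[0,0.8,0],"delta_rot":[0,0,0]},{"translation":[0,0.4,0],"delta_rot":[0,0,0]}]'
python3 -m creep '[{"translation":[0,0.4,0],"delta_rot":[0,0,0]},{"translation":[0,0.4,0],"delta_rot":[0,0,0]},{"translation":[0,0.4,0],"delta_rot":[0,0,0]},{"translation":[0,0.4,0],"delta_rot":[0,0,0]},{"translation":[0,0.4,0],"delta_rot":[0,0,0]}]'
```

```text
time_s: 15.02
ee_pos: [506.9, -344.6, 301.5]
ee_rot: [113.9, 90.0, 20.8]
force: [0.4, 0.5, -0.4]
gripper_width: 0.4
time_s: 15.43
ee_pos: [506.9, -326.4, 301.2]
ee_rot: [47.1, 90.0, -46.1]
force: [0.5, -3.4, 2.6]
gripper_width: 0.5
```

```bash

python3 -m creep '[{"translation":[0,0.5,0],"delta_rot":[0,0,0]},{"translation":[0,0.5,0],"delta_rot":[0,0,0]},{"translation":[0,0.5,0],"delta_rot":[0,0,0]},{"translation":[0,0.5,0],"delta_rot":[0,0,0]},{"translation":[0,0.5,0],"delta_rot":[0,0,0]}]'
python3 -m creep '[{"translation":[0,0.5,0],"delta_rot":[0,0,0]},{"translation":[0,0.5,0],"delta_rot":[0,0,0]},{"translation":[0,0.5,0],"delta_rot":[0,0,0]},{"translation":[0,0.5,0],"delta_rot":[0,0,0]},{"translation":[0,0.5,0],"delta_rot":[0,0,0]}]'
```

```text
time_s: 15.85
ee_pos: [506.8, -300.6, 300.9]
ee_rot: [-151.0, 90.0, 115.8]
force: [-0.1, -1.9, 0.9]
gripper_width: 0.8
time_s: 16.27
ee_pos: [506.8, -275.7, 301.0]
ee_rot: [171.5, 90.0, 78.3]
force: [-0.7, -1.8, 0.4]
gripper_width: 0.6
```

```bash

python3 -m creep '[{"translation":[0,0.5,0],"delta_rot":[0,0,0]},{"translation":[0,0.5,0],"delta_rot":[0,0,0]},{"translation":[0,0.5,0],"delta_rot":[0,0,0]},{"translation":[0,0.5,0],"delta_rot":[0,0,0]},{"translation":[0,0.5,0],"delta_rot":[0,0,0]}]'
python3 - <<'E'
from h import *
grab('scene','s11')
E
```

```text
time_s: 16.68
ee_pos: [506.9, -250.8, 301.1]
ee_rot: [114.2, 90.0, 20.9]
force: [0.7, -1.5, 1.1]
gripper_width: 0.3
```

View pics/s11.png

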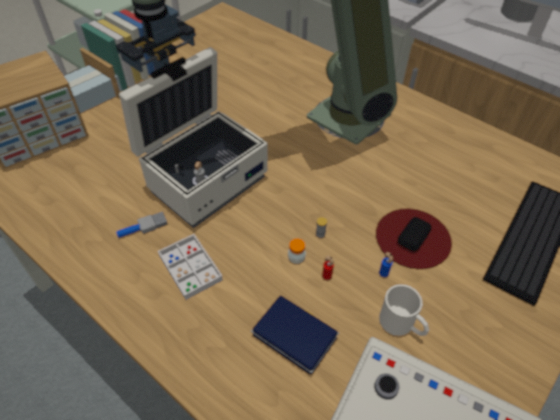

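```bash

python3 -m creep '[{"translation":[0,0.5,0],"delta_rot":[0,0,0]},{"translation":[0,0.5,0],"delta_rot":[0,0,0]},{"translation":[0,0.5,0],"delta_rot":[0,0,0]},{"translation":[0,0.5,0],"delta_rot":[0,0,0]},{"translation":[0,0.5,0],"delta_rot":[0,0,0]}]'
python3 -m creep '[{"translation":[0,0.4,0],"delta_rot":[0,0,0]},{"translation":[0,0.4,0],"delta_rot":[0,0,0]},{"translation":[0,0,0],"delta_rot":[0,0,0]}]'
python3 - <<'E'
from h import *
grab('scene','s12'); crop('s12',90,30,280,220,4,'c12')
E
```

```text
time_s: 17.15
ee_pos: [506.7, -225.7, 300.9]
ee_rot: [-128.1, 90.0, 138.7]
force: [0.9, -1.7, 0.4]
gripper_width: 0.5
time_s: 17.4
ee_pos: [506.7, -217.3, 301.0]
ee_rot: [-151.6, 89.9, 115.2]
force: [-1.0, 0.1, 0.1]
gripper_width: 0.8
```

View pics/c12.png

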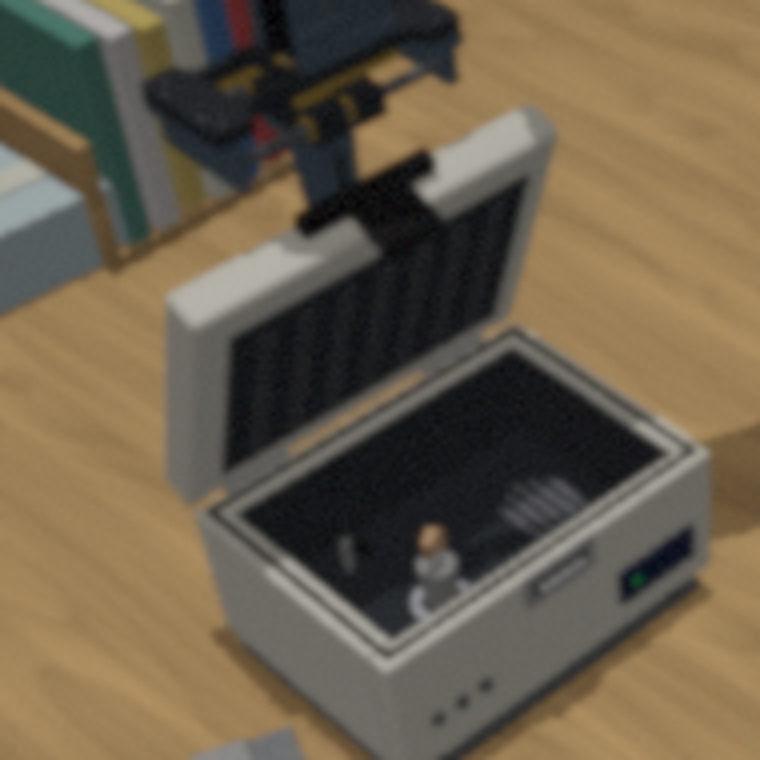

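```bash

python3 -m creep '[{"translation":[0,-1,0],"delta_rot":[0,0,0]},{"translation":[0,-2,0],"delta_rot":[0,0,0]},{"translation":[0,-2,0],"delta_rot":[0,0,0]},{"translation":[0,-1,1],"delta_rot":[0,0,0]},{"translation":[0,0,2],"delta_rot":[0,0,0]}]'
python3 - <<'E'
from h import *
grab('scene','s13'); crop('s13',90,30,280,220,3,'c13')
E
```

```text
time_s: 17.87
ee_pos: [505.6, -280.9, 328.4]
ee_rot: [-103.8, 89.7, 162.9]
force: [0.3, 0.3, -0.6]
gripper_width: 0.8
```

View pics/c13.png

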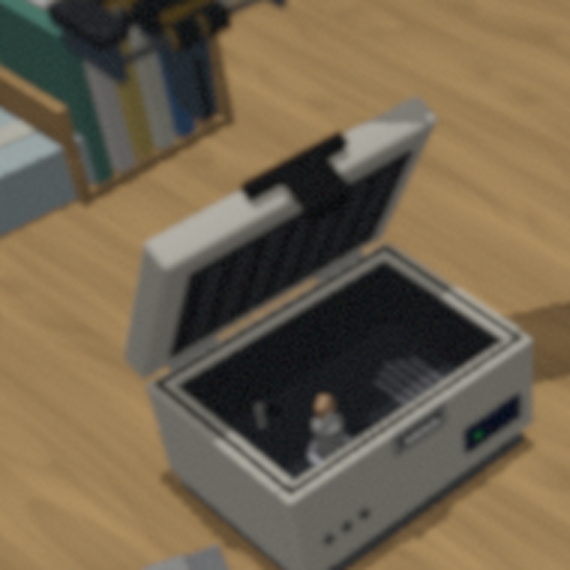

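```bash

python3 -m creep '[{"translation":[0,0,1],"delta_rot":[0,0,0]},{"translation":[0,0,1],"delta_rot":[0,0,0]},{"translation":[0,0,1],"delta_rot":[0,0,0]},{"translation":[0,0,1],"delta_rot":[0,0,0]},{"translation":[0,0,0],"delta_rot":[0,0,0]}]'
for i in 1 2 3; do python3 -m creep '[{"translation":[0,0,0],"delta_rot":[0,0,0]},{"translation":[0,0,0],"delta_rot":[0,0,0]},{"translation":[0,0,0],"delta_rot":[0,0,0]},{"translation":[0,0,0],"delta_rot":[0,0,0]},{"translation":[0,0,0],"delta_rot":[0,0,0]}]' | head -2; done
python3 - <<'E'
from h import *
grab('scene','s14'); crop('s14',90,30,280,220,3,'c14')
E
```

```text
time_s: 18.33
ee_pos: [507.5, -278.5, 373.6]
ee_rot: [63.7, 89.8, -29.5]
force: [0.1, 0.3, -0.6]
gripper_width: 0.5
time_s: 18.75
ee_pos: [506.7, -278.3, 370.6]
time_s: 19.17
ee_pos: [506.8, -278.4, 371.1]
time_s: 19.58
ee_pos: [506.8, -278.4, 371.1]
```

View pics/c14.png

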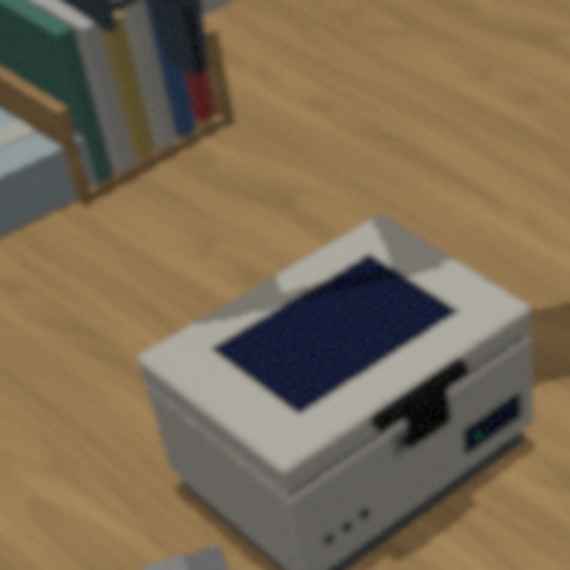

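```bash

python3 -m creep '[{"translation":[0.2,3.8,0],"delta_rot":[0,0,0]},{"translation":[0.2,3.8,0],"delta_rot":[0,0,0]},{"translation":[0.2,3.8,0],"delta_rot":[0,0,0]},{"translation":[0.2,3.8,-1],"delta_rot":[0,0,0]},{"translation":[0.2,3.8,-2],"delta_rot":[0,0,0]}]'
python3 -m creep '[{"translation":[0.2,3,-2.5],"delta_rot":[0,0,0]},{"translation":[0.2,2,-3],"delta_rot":[0,0,0]},{"translation":[0.1,0.9,-3],"delta_rot":[0,0,0]},{"translation":[0,0,-2],"delta_rot":[0,0,0]},{"translation":[0,0,0],"delta_rot":[0,0,0]}]'
python3 -m creep '[{"translation":[0,0,0],"delta_rot":[0,0,0]},{"translation":[0,0,0],"delta_rot":[0,0,0]}]'
python3 - <<'E'
from h import *
st(); grab('wrist','w15'); grab('scene','s15'); f=load('w15'); crop('w15',130,120,430,345,2.6,'c15')
for u,v in [(275,200),(275,215),(275,225),(275,235),(220,230),(330,230)]: print(u,v,px2w(f,u,v).round(1))
print(w2px(f,[522,-28.8,172]))
E
```

```text
time_s: 20.05
ee_pos: [517.7, -88.1, 343.7]
ee_rot: [84.3, 89.7, -9.0]
force: [0.9, -0.1, 0.0]
gripper_width: 0.3
time_s: 20.47
ee_pos: [519.1, -29.5, 232.4]
ee_rot: [-90.7, 89.5, 176.2]
force: [-0.7, 0.2, 0.1]
gripper_width: 0.0
time_s: 20.63
ee_pos: [522.8, -30.9, 238.2]
ee_rot: [87.0, 89.8, -6.2]
force: [-0.2, 0.3, -0.1]
gripper_width: 0.5
time_s 20.63
ee_pos [522.77 -30.92 238.23]
ee_rot [87.03 89.84 -6.21]
force [-0.2   0.35 -0.14]
gripper_width 0.55
qpos [-4.64 13.22 95.33 -0.   71.29 -1.4 ]
275 200 [524.2  -7.5 160.5]
275 215 [523.6 -17.6 169.6]
275 225 [523.1 -25.9 170.1]
275 235 [522.6 -34.8 169.3]
220 230 [478.2 -27.8 169.6]
330 230 [567.5 -32.7 170.2]
[273.86456711 229.27952085]
```

View pics/w15.png

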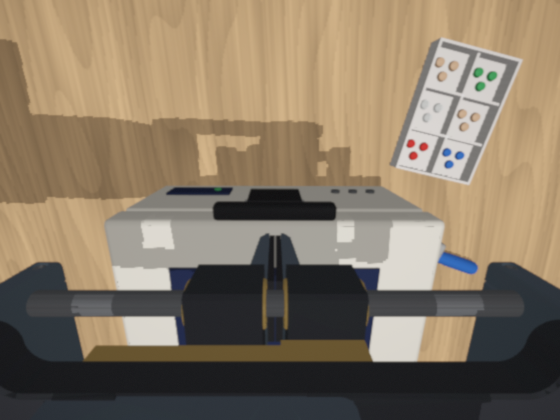

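View pics/s15.png

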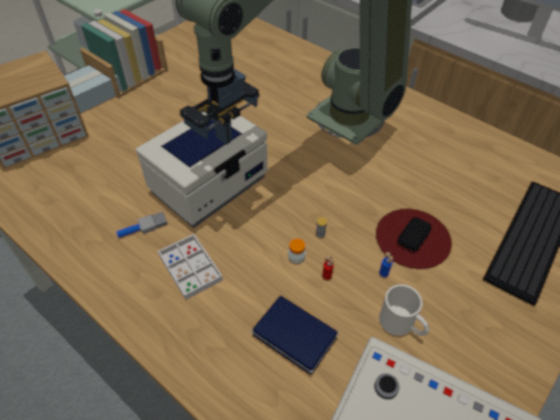

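```bash

python3 -m creep '[{"translation":[0,0.15,-1],"delta_rot":[0,0,0]},{"translation":[0,0,-1],"delta_rot":[0,0,0]},{"translation":[0,0,-1],"delta_rot":[0,0,0]},{"translation":[0,0,-0.7],"delta_rot":[0,0,0]},{"translation":[0,0,-0.4],"delta_rot":[0,0,0]}]'
python3 -m creep '[{"translation":[0,0,-0.1],"delta_rot":[0,0,0]},{"translation":[0,0,-0.1],"delta_rot":[0,0,0]},{"translation":[0,0,-0.1],"delta_rot":[0,0,0]},{"translation":[0,0,0],"delta_rot":[0,0,0]}]'
```

```text
time_s: 21.15
ee_pos: [520.9, -29.0, 193.9]
ee_rot: [-91.2, 89.8, 175.6]
force: [-0.8, -0.4, 0.1]
gripper_width: 0.6
time_s: 21.48
ee_pos: [522.0, -29.1, 192.8]
ee_rot: [88.8, 90.0, -4.4]
force: [0.2, 0.1, 0.3]
gripper_width: 0.5
```

```bash

python3 -m creep '[{"translation":[0,0,-0.1],"delta_rot":[0,0,0]},{"translation":[0,0,-0.1],"delta_rot":[0,0,0]},{"translation":[0,0,-0.1],"delta_rot":[0,0,0]},{"translation":[0,0,-0.1],"delta_rot":[0,0,0]}]'
python3 -m creep '[{"translation":[0,0,-0.05],"delta_rot":[0,0,0]},{"translation":[0,0,-0.05],"delta_rot":[0,0,0]},{"translation":[0,0,-0.05],"delta_rot":[0,0,0]}]'
python3 -m creep '[{"translation":[0,0,-0.05],"delta_rot":[0,0,0]},{"translation":[0,0,-0.05],"delta_rot":[0,0,0]},{"translation":[0,0,-0.05],"delta_rot":[0,0,0]}]'
```

```text
time_s: 21.82
ee_pos: [521.8, -29.0, 188.7]
ee_rot: [88.8, 90.0, -4.4]
force: [-0.0, -0.5, -0.8]
gripper_width: 0.3
time_s: 22.07
ee_pos: [521.8, -29.0, 187.1]
ee_rot: [87.7, 90.0, -5.5]
force: [-0.1, 0.1, -0.7]
gripper_width: 0.4
time_s: 22.32
ee_pos: [521.8, -29.0, 185.6]
ee_rot: [93.2, 90.0, -0.0]
force: [-0.6, -0.4, -0.8]
gripper_width: 0.2
```

```bash

python3 -m creep '[{"translation":[0,0,-0.05],"delta_rot":[0,0,0]},{"translation":[0,0,-0.05],"delta_rot":[0,0,0]}]'
python3 -m creep '[{"translation":[0,0,-0.05],"delta_rot":[0,0,0]},{"translation":[0,0,-0.05],"delta_rot":[0,0,0]}]'
python3 -m creep '[{"translation":[0,0,-0.05],"delta_rot":[0,0,0]},{"translation":[0,0,-0.05],"delta_rot":[0,0,0]}]'
```

```text
time_s: 22.48
ee_pos: [521.8, -29.0, 184.7]
ee_rot: [97.4, 90.0, 4.2]
force: [-0.9, -0.4, 2.1]
gripper_width: 0.7
time_s: 22.65
ee_pos: [521.8, -29.0, 184.0]
ee_rot: [95.1, 90.0, 1.9]
force: [-0.4, 0.5, 3.4]
gripper_width: 0.7
time_s: 22.82
ee_pos: [521.8, -29.0, 183.1]
ee_rot: [98.3, 90.0, 5.1]
force: [-1.6, -0.4, 5.0]
gripper_width: 0.6
```

```bash

python3 -m creep '[{"translation":[0,0,-0.05],"delta_rot":[0,0,0]},{"translation":[0,0,-0.05],"delta_rot":[0,0,0]}]'
python3 -m creep '[{"translation":[0,0,-0.05],"delta_rot":[0,0,0]},{"translation":[0,0,-0.05],"delta_rot":[0,0,0]}]'
python3 -m creep '[{"translation":[0,0,-0.05],"delta_rot":[0,0,0]},{"translation":[0,0,-0.05],"delta_rot":[0,0,0]}]'
```

```text
time_s: 22.98
ee_pos: [521.8, -29.0, 182.2]
ee_rot: [105.4, 90.0, 12.2]
force: [-2.3, 0.7, 6.0]
gripper_width: 0.5
time_s: 23.15
ee_pos: [521.8, -28.9, 181.3]
ee_rot: [113.2, 90.0, 20.0]
force: [-1.3, -0.0, 6.9]
gripper_width: 0.4
time_s: 23.32
ee_pos: [521.8, -28.8, 180.4]
ee_rot: [119.9, 90.0, 26.7]
force: [-1.7, -0.0, 7.2]
gripper_width: 0.6
```

```bash

python3 -m creep '[{"translation":[0,0,-0.05],"delta_rot":[0,0,0]},{"translation":[0,0,-0.05],"delta_rot":[0,0,0]}]'
python3 -m creep '[{"translation":[0,0,-0.05],"delta_rot":[0,0,0]},{"translation":[0,0,-0.05],"delta_rot":[0,0,0]}]'
python3 -m creep '[{"translation":[0,0,-0.05],"delta_rot":[0,0,0]},{"translation":[0,0,-0.05],"delta_rot":[0,0,0]}]'
```

```text
time_s: 23.48
ee_pos: [521.9, -28.8, 179.6]
ee_rot: [122.3, 89.9, 29.1]
force: [-3.1, 1.4, 8.8]
gripper_width: 0.4
time_s: 23.65
ee_pos: [521.8, -28.7, 178.7]
ee_rot: [130.0, 89.9, 36.8]
force: [-2.9, 0.8, 9.8]
gripper_width: 0.4
time_s: 23.82
ee_pos: [521.9, -28.6, 177.9]
ee_rot: [131.1, 89.9, 37.9]
force: [-2.8, 1.0, 10.3]
gripper_width: 0.5
```

```bash

python3 -m creep '[{"translation":[0,0,-0.05],"delta_rot":[0,0,0]},{"translation":[0,0,-0.05],"delta_rot":[0,0,0]}]'
python3 -m creep '[{"translation":[0,0,-0.05],"delta_rot":[0,0,0]},{"translation":[0,0,-0.05],"delta_rot":[0,0,0]}]'
```

```text
time_s: 23.98
ee_pos: [521.9, -28.5, 177.0]
ee_rot: [133.4, 89.9, 40.2]
force: [-3.3, 1.8, 11.7]
gripper_width: 0.6
time_s: 24.15
ee_pos: [521.9, -28.5, 176.2]
ee_rot: [134.2, 89.9, 41.0]
force: [-3.7, 2.0, 11.9]
gripper_width: 0.5
```

```bash

python3 -m creep '[{"translation":[0,0,-0.05],"delta_rot":[0,0,0]},{"translation":[0,0,-0.05],"delta_rot":[0,0,0]}]'
python3 -m creep '[{"translation":[0,0,-0.05],"delta_rot":[0,0,0]},{"translation":[0,0,0],"delta_rot":[0,0,0]}]'
```

```text
time_s: 24.32
ee_pos: [521.9, -28.4, 175.3]
ee_rot: [137.0, 89.9, 43.8]
force: [-3.0, 2.1, 13.4]
gripper_width: 0.3
time_s: 24.48
ee_pos: [521.9, -28.3, 174.9]
ee_rot: [135.3, 89.9, 42.0]
force: [-3.3, 2.1, 11.7]
gripper_width: 0.1
```

```bash

python3 -m creep '[{"translation":[0,0,-0.05],"delta_rot":[0,0,0]},{"translation":[0,0,-0.05],"delta_rot":[0,0,0]}]'
python3 -m creep '[{"translation":[0,0,-0.05],"delta_rot":[0,0,0]},{"translation":[0,0,0],"delta_rot":[0,0,0]}]'
```

```text
time_s: 24.65
ee_pos: [521.9, -28.2, 174.0]
ee_rot: [139.1, 89.9, 45.9]
force: [-4.1, 2.5, 12.1]
gripper_width: 0.5
time_s: 24.82
ee_pos: [522.0, -28.3, 172.8]
ee_rot: [135.6, 89.9, 42.4]
force: [-1.9, 2.8, 9.5]
gripper_width: 0.5
```

```bash

python3 -m creep '[{"translation":[0,0,0],"delta_rot":[0,0,0]},{"translation":[0,0,0],"delta_rot":[0,0,0]}]'
python3 - <<'E'
from h import *
grab('scene','s16'); crop('s16',120,100,280,220,5,'c16')
E
```

```text
time_s: 24.98
ee_pos: [522.0, -28.3, 172.9]
ee_rot: [136.8, 89.9, 43.6]
force: [-2.7, 2.2, 9.5]
gripper_width: 0.5
```

View pics/c16.png

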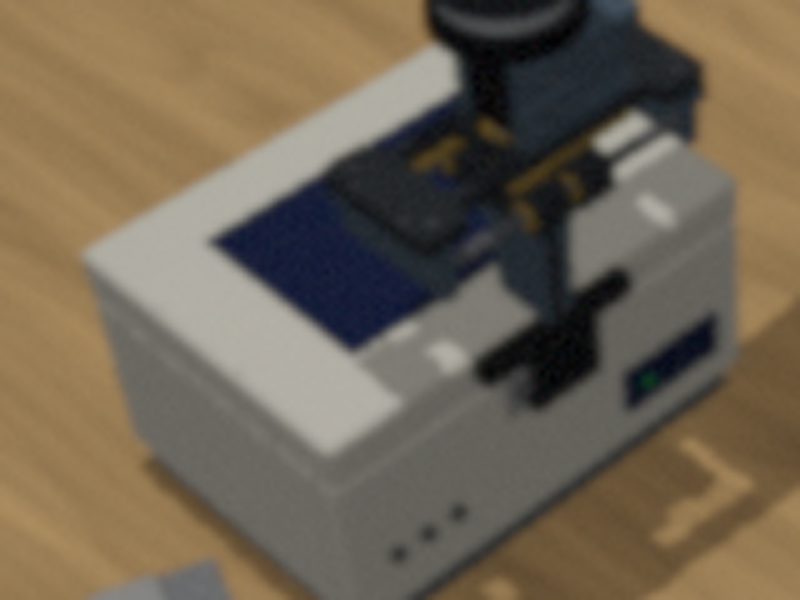

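```bash

python3 -m creep '[{"translation":[0,0,-0.05],"delta_rot":[0,0,0]},{"translation":[0,0,-0.05],"delta_rot":[0,0,0]}]'
python3 -m creep '[{"translation":[0,0,0.1],"delta_rot":[0,0,0]},{"translation":[0,0,0.2],"delta_rot":[0,0,0]},{"translation":[0,0,0.3],"delta_rot":[0,0,0]},{"translation":[0,0,0.5],"delta_rot":[0,0,0]},{"translation":[0,0,0.7],"delta_rot":[0,0,0]}]'
python3 -m creep '[{"translation":[0,0,1.4],"delta_rot":[0,0,0]},{"translation":[0,0,1.4],"delta_rot":[0,0,0]},{"translation":[0,0,1.4],"delta_rot":[0,0,0]},{"translation":[0,0,0],"delta_rot":[0,0,0]},{"translation":[0,0,0],"delta_rot":[0,0,0]}]'
python3 -m creep '[{"translation":[0,0,0],"delta_rot":[0,0,0]},{"translation":[0,0,0],"delta_rot":[0,0,0]}]'
python3 - <<'E'
from h import *
st(); grab('wrist','w17'); grab('scene','s17'); f=load('w17'); crop('s17',120,100,280,220,5,'c17')
for u,v in [(275,200),(275,215),(275,225),(275,235),(220,230),(330,230),(150,320),(400,320)]: print(u,v,px2w(f,u,v).round(1))
E
```

```text
time_s: 25.2
ee_pos: [522.0, -28.3, 172.2]
ee_rot: [132.8, 89.9, 39.6]
force: [-3.5, 3.0, 12.4]
gripper_width: 0.1
time_s: 25.62
ee_pos: [521.3, -29.2, 188.3]
ee_rot: [-79.3, 89.9, -172.5]
force: [0.2, -1.4, -0.5]
gripper_width: 0.4
time_s: 26.03
ee_pos: [522.1, -29.2, 231.2]
ee_rot: [84.5, 89.9, -8.7]
force: [-0.7, -0.4, -0.7]
gripper_width: 0.6
time_s: 26.2
ee_pos: [521.2, -29.1, 229.6]
ee_rot: [-88.7, 89.9, 178.1]
force: [-0.3, -0.6, 1.0]
gripper_width: 0.1
time_s 26.2
ee_pos [521.16 -29.05 229.63]
ee_rot [-88.65  89.89 178.14]
force [-0.34 -0.61  1.03]
gripper_width 0.15
qpos [-4.450e+00  1.353e+01  9.619e+01 -1.000e-02  7.040e+01 -1.240e+00]
275 200 [522.1  -6.5 148.3]
275 215 [521.6 -15.2 162.4]
275 225 [521.1 -23.9 161.6]
275 235 [520.7 -31.9 163.3]
220 230 [476.5 -25.4 162.6]
330 230 [565.1 -29.8 163.9]
150 320 [ 404.6 -107.   162.7]
400 320 [ 627.3 -119.1  162.7]
```

View pics/c17.png

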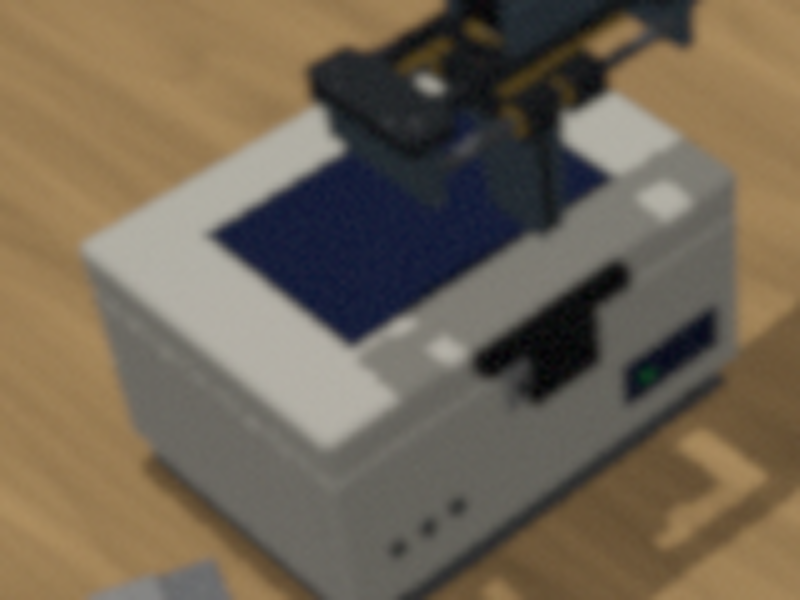

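View pics/w17.png

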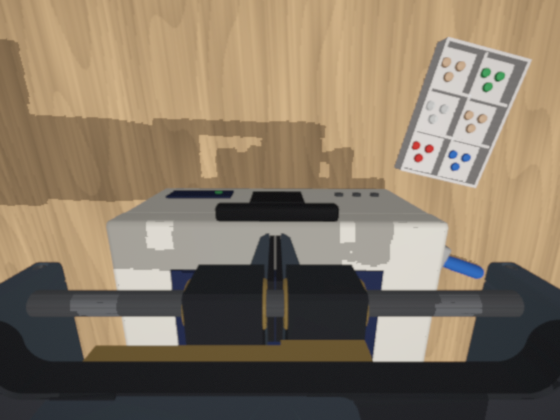

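```bash

python3 -m creep '[{"translation":[0,0,2],"delta_rot":[0,0,0]},{"translation":[0,1,3],"delta_rot":[0,0,0]},{"translation":[0,2,3],"delta_rot":[0,0,0]},{"translation":[0,3,2],"delta_rot":[0,0,0]},{"translation":[0,3,1],"delta_rot":[0,0,0]}]'
python3 -m creep '[{"translation":[0,2,0],"delta_rot":[0,0,0]},{"translation":[0,0,0],"delta_rot":[0,0,0]},{"translation":[0,0,0],"delta_rot":[0,0,0]},{"translation":[0,0,0],"delta_rot":[0,0,0]}]'
python3 - <<'E'
from h import *
st(); grab('top','t18'); grab('scene','s18')
f=load('top0'); 
for tag in ['s18']:
    f=load(tag); d=f['d']; vv,uu=np.mgrid[0:420,0:560]; K=f['K']
    P=(np.stack([(uu-K[0,2])/K[0,0],(vv-K[1,2])/K[1,1],np.ones(uu.shape)],-1)*d[...,None]-f['t'])@f['R']
    m=(d>0)&(P[...,2]>155)&(P[...,2]<175)&(P[...,0]>380)&(P[...,0]<650)&(P[...,1]>-215)&(P[...,1]<-28)
    Q=P[m]; A=np.c_[Q[:,:2],np.ones(len(Q))]; c=np.linalg.lstsq(A,Q[:,2],rcond=None)[0]; print(tag,len(Q),c)
E
```

```text
time_s: 26.72
ee_pos: [522.6, 61.6, 343.5]
ee_rot: [98.4, 89.7, 5.1]
force: [-0.9, -0.4, -0.3]
gripper_width: 0.4
time_s: 27.05
ee_pos: [521.5, 80.3, 339.9]
ee_rot: [-53.8, 89.9, -147.0]
force: [0.1, -0.3, -0.2]
gripper_width: 0.5
time_s 27.05
ee_pos [521.52  80.32 339.85]
ee_rot [ -53.81   89.89 -147.02]
force [ 0.09 -0.32 -0.2 ]
gripper_width 0.52
qpos [ 7.530e+00  1.116e+01  8.355e+01 -5.000e-02  8.538e+01  1.075e+01]
s18 4807 [-9.34070555e-04 -2.40674454e-03  1.63296796e+02]
```

View pics/s18.png

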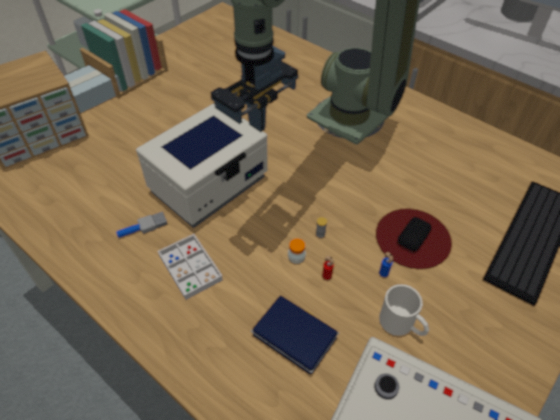

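The lid's slope is about -0.002 rad, so it is flush. The robot is clear and the bystanders are where they started.

```bash
python3 -c "
from workcell import env
print(env.job_done())"
```

```text
the job is handed in; nothing more can be done
None
```

The chamber is loaded and closed, and I handed the job in at about 27 s of the 72 s allowed; it reported no verdict.

- **Coupler:** I set it in the socket until I felt the bottom (about 3 N change on the wrist), then released it. The pictures showed it standing upright inside the socket ring. I could not check it again after the lid closed.
- **Lid swing:** I pushed the lid past upright with about 1.5–4 N, backed the fingers off, and it fell on its own to rest on its catch. I did not measure the lid's speed or angle during the fall.
- **Lid press:** I pressed the front edge slowly. The force peaked near 13 N, then fell to about 9.5 N as the catch snapped. I pressed once more, briefly, reaching 12.4 N.
- **Last checks:** The front edge had dropped from about 170 mm to 163 mm. A plane fitted to the lid top showed a slope of about 0.002 rad, within the 0.012 rad limit. The arm was clear of everything, and the bystanders looked unmoved in the last picture.
- **Disagreement:** The top and wrist cameras differed by 2–3 mm on the socket position. I lined up the coupler on the socket ring in the wrist picture instead of relying on either absolute figure.

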